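# Right the fallen bottles on the fossil lab's shaker and put it in gear

### The job

The consolidant bottles on the fossil workshop's shaker have fallen over. First throw the drive lever out of neutral into the notch with the yellow tags (locked); with it locked, stand every fallen bottle upright on the shaker's platform; then turn the speed dial until its pointer is at the red clip, and only then throw the lever into the notch with the green tags (run). At the end all bottles and the small jar stand upright on the platform.

Things in the scene. Friction and masses are not known exactly. Their poses are not given: they have to be found in the camera images.
- shaker: the fixed shaker: aluminium platform 310 x 330 mm (x by y) with a dark mat on a grey base. Origin: centre of its underside, on the table, z up; the flat top is 60 mm above it, with an edge rim 10 mm high (inside it 298 x 318 mm). The bottles and a jar are in two rows along its x, on the +y and the -y half, about 100 mm apart in a row
- bottle1: brown square bottle, 0.13 to 0.21 kg: body 46 x 46 mm, 62 mm tall, white label, round white cap 30 mm across, 90 mm tall in all, weight centred 25 mm up. Origin: centre of its underside, z towards the cap. Starts lying on a flat side (origin 23 mm over the platform) across the platform, cap to its nearer y edge; does not roll. 3 to 5 exist; None if absent
- bottle2: brown square bottle, 0.13 to 0.21 kg: body 46 x 46 mm, 62 mm tall, white label, round white cap 30 mm across, 90 mm tall in all, weight centred 25 mm up. Origin: centre of its underside, z towards the cap. Starts lying on a flat side (origin 23 mm over the platform) across the platform, cap to its nearer y edge; does not roll. 3 to 5 exist; None if absent
- bottle3: brown square bottle, 0.13 to 0.21 kg: body 46 x 46 mm, 62 mm tall, white label, round white cap 30 mm across, 90 mm tall in all, weight centred 25 mm up. Origin: centre of its underside, z towards the cap. Starts lying on a flat side (origin 23 mm over the platform) across the platform, cap to its nearer y edge; does not roll. 3 to 5 exist; None if absent
- bottle4: brown square bottle, 0.13 to 0.21 kg: body 46 x 46 mm, 62 mm tall, white label, round white cap 30 mm across, 90 mm tall in all, weight centred 25 mm up. Origin: centre of its underside, z towards the cap. Starts lying on a flat side (origin 23 mm over the platform) across the platform, cap to its nearer y edge; does not roll. 3 to 5 exist; None if absent
- bottle5: brown square bottle, 0.13 to 0.21 kg: body 46 x 46 mm, 62 mm tall, white label, round white cap 30 mm across, 90 mm tall in all, weight centred 25 mm up. Origin: centre of its underside, z towards the cap. Starts lying on a flat side (origin 23 mm over the platform) across the platform, cap to its nearer y edge; does not roll. 3 to 5 exist; None if absent
- jar: small jar, standing on the shaker among the bottles: 48 mm across, 50 mm tall, steel lid, mass about 0.22 kg; origin at the centre of its underside, z up. It must stay standing
- console: the fixed drive console, a white box 240 x 260 mm (x by y) with a grey top 80 mm above its origin, which is the centre of its underside. Its x is the direction in which the lever swings, z up. The lever is at y = +65 mm, the dial at y = -60 mm in its frame
- drive_lever (a joint): angle of the drive lever (rad): 0 upright (neutral, where it starts), positive leaning towards the console's +x. It has spring detents at -0.5, 0 and +0.5 rad: left between, it snaps into the nearest one; between two notches it resists with up to about 6 N at the ball; stops soon past the end notches (0.62)
- lever_ball (a point): centre of the black ball (30 mm across) on the end of the lever, 110 mm from the pivot. The round steel shaft under it is 11 mm thick; from above a gripper can take the ball across the swing
- lever_pivot (a point): the lever's pivot, at the height of the console's top; the lever swings about the console's y axis here. Beside the shaft stand two notched steel plates up to 73 mm above the pivot and the tags, 56 mm above it, all within 28 mm of the lever's plane
- lever_pointer (a point): the orange bar across the lever's shaft, 70 mm from the pivot
- yellow_notch (a point): the notch with the yellow tags (coloured blocks 18 x 13 x 56 mm on both sides of the notched plates); the point where lever_pointer is when the lever rests in that notch. It is one of the two end notches, which one varies
- green_notch (a point): the same for the notch with the green tags: the other end notch
- speed_dial (a joint): angle of the speed dial (rad), counter-clockwise seen from above; turns freely both ways (more than a full turn), with 0.04 N m of friction, and stays where left. 0: its pointer points along the console's +x
- dial_grip (a point): on the dial's axis, 34 mm above the console's top: the height to grip. The dial is a black disc 60 mm across, its top 12 mm above the console, with an upright grip bar 54 mm long, 14 mm thick, that reaches to 40 mm above the console; the bar runs along the pointer's direction
- dial_pointer (a point): the pointer: end of the white line on the dial, 34 mm from the axis, 12 mm above the console's top
- clip_mark (a point): the point 34 mm from the dial's axis in the direction of the red clip (16 x 7 x 9 mm, clipped on the white scale round the dial, its place varies): dial_pointer should come here
There are look-alikes about, which are no part of the job. What is shaped like the bottle4 but pink or turquoise is not meant.

How it is judged:
By the outcome, as a careful person would: the job done as asked, in the order asked, and still so for the second after the job is handed in, with the robot touching nothing.
Of bottle1, bottle2, bottle3, bottle4, bottle5 only 3 to 5 are there at a start; the rules pass over those that are not, and their reading is None.
At some moment in a run one of bottle1, bottle2, bottle3, bottle4, bottle5 may be knocked a few centimetres aside while the robot is not near it.
Once in a run the grip may slacken for a moment while it holds something.
It also fails if it takes over 210 s, if anything falls off the work surface, if the arm or the gripper's body presses on something with over 40 N, if the wrist force passes 120 N, or if a joint passes its speed limit or range.

### The arm

A 6-joint arm with a two-finger parallel gripper is mounted at the origin on the work surface. World frame = base frame: x ahead of the robot, y to its left, z up, the work surface at z = 0. Lengths are in mm, angles in rad, forces in N, time in s.
With the tool pointing down it reaches from about 350 to 775 mm from the base axis. Payload 7.3 kg.
Tool frame: the origin (TCP) lies between the finger pads; the fingertips stand 22 mm ahead of it and the grasp point (between the pads) lies 3 mm ahead of it; z points along the fingers, x is the direction in which the jaws open and shut, and the axes are right-handed (so a half turn about z gives the same grasp; the last joint's range is limited). The gripper opens to 92 mm and grips with 3 to 60 N. Pads are 19 mm wide; open, the fingers measure 130 mm over their backs; the gripper's body (75 mm by 190 mm) begins 47 mm behind the grasp point.
Start: joints at [1.055, 0.342, 1.524, -0, 1.275, -0.146], TCP at [189.737, 489.535, 225.141] pointing down, gripper open.
Joint ranges: [-2.53, 2.53], [-0.77, 2.02], [0.04, 2.7], [-1, 4.14], [0.28, 2.66], [-3.11, 3.11]. Speed limits (rad/s): [2.57, 2.57, 3.14, 3.14, 3.14, 3.14].

### API

Orientations are given as [roll, pitch, yaw] about the fixed x, y, z axes, in that order (R = Rz(yaw) Ry(pitch) Rx(roll)).
In Python, from plant import * gives the robot as it stands. The module is installed in compiled form; this text tells all that it offers.
- The arm moves only by the shell command python3 -m handwheel 'ROWS' [OPENING]. ROWS is a JSON object of lists of equal length, an entry for each row: "translation": the shift along the world's x, y, z in units of 15 cm (1.0 is 15 cm), a list of three; "twist": the turn about the world's z in units of 90 degrees (1.0 is 90 degrees). In form: {"translation": [[tx, ty, tz], ...], "twist": [twist, ...]}. A call has exactly 8 rows; each row shifts and turns the pose as measured when the row begins; what a row does not reach is not made up. A row lasts 1/8 s, in which the tool goes at most 62.5 mm and 10.7 degrees, less where a joint would pass 70% of its speed; a pose out of reach is approached as far as the arm can. A call with a number of a shift or a turn outside -1 to 1 is refused whole. A call with a gripper value outside its range is refused whole. OPENING is the closure in counts, from 0 (fully open) to 255 (shut), set as the call begins (- or left out, the last holds). The fingers move at their own pace and stop on an object; the grip force is fixed at half the most. Time passes only in rows, so rows that do not move let the fingers close, or fill a call up. It gives the time, the measured TCP pose, the force and the opening at its end, in the units of the state.
- get_obs(): the state, without advancing time (a new reading comes with each control period).
- capture(name): name is "scene" or "top" or "wrist"; returns a dict with "img" (400x640x3 uint8, red, green, blue), "vertical_fov" (degrees; the focal length in pixels is half the picture's height over the tangent of half this angle, whatever the lens; pixels are square), "cx", "cy" (the principal point, pixels), "distortion" ([k1, k2, p1, p2, k3] as OpenCV has them; the pictures are not rectified), "world_from_camera" (4x4, takes a point from camera to world coordinates). Camera axes: x right, y up, looking along -z (the intrinsics and any distortion apply to the point x, -y, -z); pixel columns grow to the right and rows downward; lengths in mm; the calibration is good to about 2 mm. A picture is of the moment at which its call begins. There is no depth.
- close_job(): hands the job in, once; it reports no verdict.
Trained networks look in the newest picture that a camera, given by its name, has taken for a name from the list of things; names that differ only in an ending like _2 or _b are one class to them, and where a whole thing is asked for, a point or a joint stands for the part that bears it (a point fixed in the world has none). Each returns a list of dicts, best first, with "score" (0 to 1); they miss things now and then, are a little off and sometimes report something else, mostly with a low value. They report only what shows in the picture. A call takes as long as a camera call. They do not tell look-alikes from the thing itself.
- search_frame(camera, label): "position" ([x, y, z] in mm, in the coordinates of the camera as it stood for that picture, good to about 4 mm: the middle of the surface that is visible of it).
- spot_point(camera, label): "position" ([x, y, z] in mm, in the coordinates of the camera as it stood for that picture, good to about 4 mm: a listed point, or the origin of a listed thing).
The state is a dict: "time": time; "joint_positions": joint angles; "dq": joint speeds; "tau": joint torques, N m; "tool_pos": TCP position; "tcp_rot": TCP orientation; "contact_force": force on the tool from outside, world axes, zero at the start; "moment": the same for the moment, N m; "grip_width": finger opening in mm.
Only numpy, scipy, OpenCV 4.12 (cv2) and the standard library are available. Lean on these libraries where they do the work, as an engineer would, in place of code of your own. Each camera call takes 0.05 s, during which the arm holds its last target.

## Working session

There is one attempt and no reset: what is moved stays moved. The work goes in short steps, Python scripts to look and compute and a shell command to move; the robot and the scene stay as the last step left them, time stands still between calls to the robot, and variables do not carry over. Pictures are saved under pics/ and viewed, and the job is handed in when it is done.

```bash
mkdir -p pics; ls; cat > h.py <<'E'
from plant import *
import numpy as np, cv2, json
def cap(n,f):
    c=capture(n); cv2.imwrite('pics/'+f,c['img'][:,:,::-1]); return c
def towld(c,p):
    M=np.array(c['world_from_camera']); return (M@np.append(p,1))[:3]
def K(c):
    h=c['img'].shape[0]; f=h/2/np.tan(np.radians(c['vertical_fov'])/2)
    return np.array([[f,0,c['cx']],[0,f,c['cy']],[0,0,1.]])
def pix2z(c,u,v,z):
    q=cv2.undistortPoints(np.array([[[u,v]]],float),K(c),np.array(c['distortion'],float))[0,0]
    M=np.array(c['world_from_camera']); d=M[:3,:3]@np.array([q[0],-q[1],-1]); o=M[:3,3]
    return o+d*(z-o[2])/d[2]
def proj(c,P):
    M=np.linalg.inv(np.array(c['world_from_camera'])); p=(M@np.append(P,1))[:3]
    return cv2.projectPoints(np.array([[p[0],-p[1],-p[2]]]),np.zeros(3),np.zeros(3),K(c),np.array(c['distortion'],float))[0].ravel()
E
python3 - <<'E'
from h import *
np.set_printoptions(precision=1,suppress=True)
print(get_obs())
for n in ['scene','top','wrist']:
    c=cap(n,n+'0.png'); print(n,c['vertical_fov'],np.array(c['world_from_camera'])[:3,3])
    for l in ['shaker','bottle1','jar','console','lever_ball','lever_pivot','lever_pointer','yellow_notch','green_notch','dial_grip','dial_pointer','clip_mark']:
        try:
            for r in spot_point(n,l): print(l,round(r['score'],2),towld(c,r['position']))
        except Exception as e: print(l,e)
E
```

```text
pics
{'time': 0.0, 'joint_positions': array([ 1.1,  0.3,  1.5,  0. ,  1.3, -0.1]), 'dq': array([ 0., -0.,  0.,  0.,  0.,  0.]), 'tau': array([  0. , -43.1, -24.4,   0.1,   0.1,  -0. ]), 'tool_pos': array([189.5, 489.2, 224.4]), 'tcp_rot': array([-3.1,  0. ,  1.2]), 'contact_force': array([-0.6,  0.1, -0.1]), 'moment': array([ 0.1, -0. , -0. ]), 'grip_width': 91.5485242996017}
scene 53.37154771977352 [1043.9  563.2  665.8]
shaker 0.78 [ 523.3 -193.9   -1.1]
bottle1 0.88 [ 263.9 -330.5   21.6]
bottle1 0.79 [ 418.7 -249.5   81. ]
bottle1 0.72 [ 632.7 -221.    83.5]
bottle1 0.71 [ 626.7 -142.5   82.3]
bottle1 0.69 [ 531.1 -166.1   81.4]
bottle1 0.59 [ 291.6 -215.2   22.3]
bottle1 0.57 [ 417.8 -168.7   82.6]
jar 0.61 [ 531.8 -226.8   58.7]
lever_ball 0.54 [557.4 273.1 187.1]
lever_pivot 0.97 [555.5 281.6  75.5]
lever_pointer 0.64 [558.2 270.2 152.3]
yellow_notch 0.72 [525.7 279.  142.1]
green_notch 0.78 [591.6 268.4 144.5]
dial_pointer 0.83 [516.2 124.4  88.5]
dial_pointer 0.45 [ 526.  -194.4   -3.1]
clip_mark 0.59 [568.5 153.1  96.3]
top 57.51727914305178 [283.8  -8.8 983. ]
shaker 0.67 
[... 243 characters left out ...]
.63 [ 290.6 -213.7   23.8]
bottle1 0.62 [ 419.9 -167.8   81.8]
jar 0.67 [ 531.3 -231.8   57.7]
console 0.81 [552.6 211.    2.2]
lever_ball 0.7 [559.1 274.9 186.4]
lever_pivot 0.62 [555.6 273.   78.3]
lever_pointer 0.71 [ 626.7 -143.5   80.2]
lever_pointer 0.59 [566.9 149.   92.1]
lever_pointer 0.55 [559.4 273.1 147.1]
lever_pointer 0.39 [ 526.2 -169.1   82. ]
yellow_notch 0.66 [528.7 277.  138. ]
green_notch 0.55 [587.7 265.1 141. ]
green_notch 0.41 [556.6 271.7 188.7]
dial_grip 0.62 [533.7 149.5 111.6]
dial_pointer 0.61 [516.5 123.8  90.2]
dial_pointer 0.6 [ 625.7 -143.7   82.4]
clip_mark 0.54 [531.3 278.3 140.3]
clip_mark 0.46 [568.1 149.3  93.3]
wrist 70.57977136581445 [112.1 519.  383.6]
```

View pics/scene0.png

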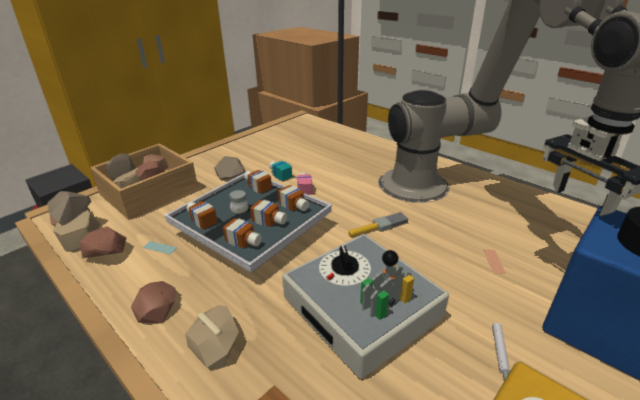

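View pics/top0.png

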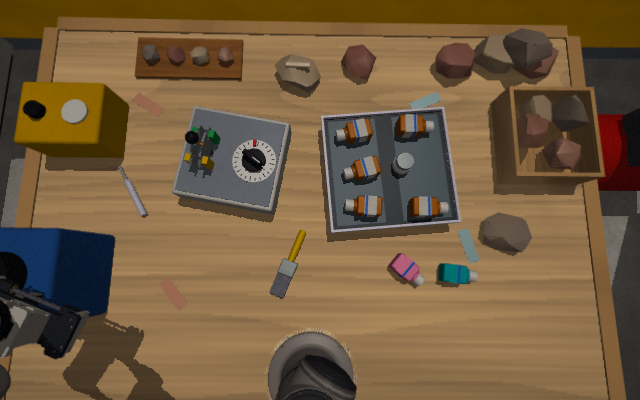

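```bash
python3 - <<'E'
from h import *
im=cv2.imread('pics/top0.png')
a=cv2.resize(im[100:220,165:300],None,fx=5,fy=5,interpolation=cv2.INTER_CUBIC)
b=cv2.resize(im[98:242,310:470],None,fx=4,fy=4,interpolation=cv2.INTER_CUBIC)
cv2.imwrite('pics/a.png',a);cv2.imwrite('pics/b.png',b)
E
```

```text
(no output)
```

View pics/a.png

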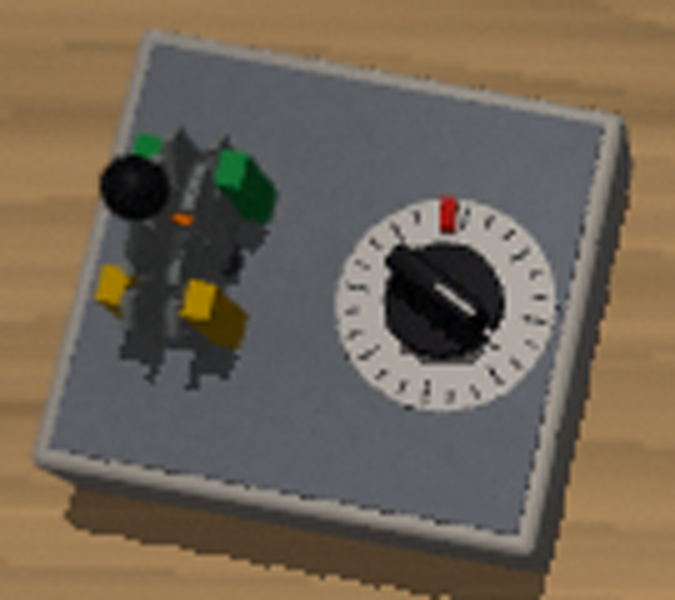

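View pics/b.png

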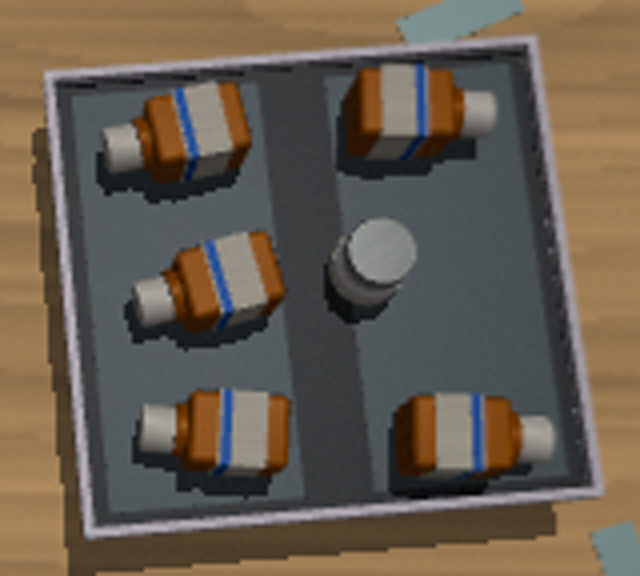

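```bash
python3 - <<'E'
from h import *
np.set_printoptions(precision=1,suppress=True)
c=cap('top','top1.png')
print(get_obs()['tcp_rot'],'%.3f'%get_obs()['tcp_rot'][2])
for nm,off,s,z,L in [('con',(165,100),5,80,[(147,33),(622,118),(535,553),(37,462)]),('shk',(310,98),4,70,[(45,75),(535,38),(603,492),(88,537)])]:
    P=[pix2z(c,off[0]+u/s,off[1]+v/s,z)[:2] for u,v in L]; print(nm,P,np.mean(P,0))
    d=(P[0]-P[3])+(P[1]-P[2]); e=(P[0]-P[1])+(P[3]-P[2])
    print('yaw',np.degrees(np.arctan2(d[1],d[0])),np.degrees(np.arctan2(-e[0],e[1])), np.linalg.norm(d)/2,np.linalg.norm(e)/2)
for nm,u,v,z in [('ballpix',134,185,190),('clip',448,213,89),('lineend',475,312,120),('dialc',443,303,92)]:
    print(nm,pix2z(c,165+u/5,100+v/5,z))
# caps centre z=83
for u,v,bu,bv in [(125,147,247,125),(153,301,277,268),(158,427,288,430),(480,113,350,103),(538,438,400,437)]:
    P=pix2z(c,310+u/4,98+v/4,83);Q=pix2z(c,310+bu/4,98+bv/4,83);print('cap',P,'base',Q,np.degrees(np.arctan2(*(P-Q)[1::-1])))
for l in ['bottle1']:
  for r in search_frame('top',l): print(r['score'],towld(c,r['position']))
E
```

```text
[ 3.1 -0.   1.2] 1.201
con [array([680.3, 311.1]), array([637.1,  62.4]), array([408.1, 100.8]), array([451.9, 350.8])] [544.3 206.3]
yaw -9.684962249046977 -9.900006362739012 232.00672876537595 253.09957578548236
shk [array([661.1, -20.5]), array([ 691. , -346.9]), array([ 387.4, -374.5]), array([356.2, -49.5])] [ 523.9 -197.9]
yaw 5.310189624390922 5.35521475566704 305.5470812718632 327.1364951713386
ballpix [559.1 273.3 190. ]
clip [581.4 149.2  89. ]
lineend [520.9 128.7 120. ]
dialc [533.1 149.4  92. ]
cap [607.2 -72.4  83. ] base [ 623.1 -151.7   83. ] 101.31298063883352
cap [505.1 -89.9  83. ] base [ 527.6 -169.3   83. ] 105.8019495636817
cap [424.2 -92.6  83. ] base [ 423.1 -174.    83. ] 89.1991534353856
cap [ 633.  -303.7   83. ] base [ 638.9 -219.1   83. ] -93.99363512206322
cap [ 419.5 -330.6   83. ] base [ 419.3 -244.1   83. ] -89.8806634347856
0.94 [ 415.6 -276.3  104.6]
0.94 [ 256.5 -364.2   49.1]
0.92 [ 611.6 -106.1  104.3]
0.89 [ 627.8 -251.1  103.8]
0.78 [ 264.  -237.4   50. ]
0.76 [ 420.1 -123.4  106.4]
0.7 [ 512.1 -129.5  101.6]
```

```bash
python3 -m handwheel '{"translation":[[0.2,-0.1,0.1],[0.3,-0.18,0.1],[0.33,-0.2,0.05],[0.33,-0.2,0],[0.33,-0.2,0],[0.33,-0.2,0],[0.33,-0.2,0],[0.25,-0.12,0]],"twist":[0,0.03,0.03,0.03,0.03,0,0,0]}' 0
```

```text
time: 3.05
tool_pos: [557.6, 273.2, 264.4]
tcp_rot: [3.14, -0.002, 1.403]
contact_force: [0.2, 0.9, -0.1]
grip_width: 91.4
```

```bash
python3 -m handwheel '{"translation":[[0,0,-0.15],[0,0,-0.15],[0,0,-0.15],[0,0,0],[0,0,0],[0,0,0],[0,0,0],[0,0,0]],"twist":[0,0,0,0,0,0,0,0]}' 0; python3 -m handwheel '{"translation":[[0,0,0],[0,0,0],[0,0,0],[0,0,0],[0,0,0],[0,0,0],[0,0,0],[0,0,0]],"twist":[0,0,0,0,0,0,0,0]}' 255
python3 -c "
from h import *
cap('scene','s1.png');cap('wrist','w1.png')"
```

```text
time: 4.05
tool_pos: [562.3, 270.6, 197.3]
tcp_rot: [3.135, -0.004, 1.397]
contact_force: [-0.7, 0.5, 0.1]
grip_width: 91.5
time: 5.05
tool_pos: [562.8, 272.4, 198.5]
tcp_rot: [3.133, -0.008, 1.397]
contact_force: [-0.7, 4.3, 11.0]
grip_width: 16.5
```

View pics/w1.png

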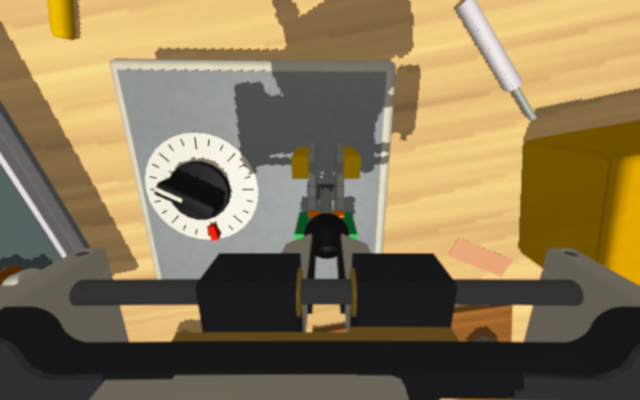

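```bash
python3 -m handwheel '{"translation":[[0,0,0],[0,0,0],[0,0,0],[0,0,0],[-0.03,0.01,-0.02],[0,0,0],[0,0,0],[0,0,0]],"twist":[0,0,0,0,0,0,0,0]}' 0
python3 - <<'E'
from h import *
np.set_printoptions(precision=1,suppress=True)
for n in ['wrist','scene','top']:
    c=cap(n,n+'2.png')
    for l in ['lever_ball','lever_pointer']:
        for r in spot_point(n,l): print(n,l,round(r['score'],2),towld(c,r['position']))
E
```

```text
time: 6.15
tool_pos: [558.7, 273.8, 198.0]
tcp_rot: [3.13, -0.009, 1.398]
contact_force: [0.3, 0.0, -0.5]
grip_width: 84.4
wrist lever_ball 0.65 [557.1 277.5 192.5]
wrist lever_ball 0.64 [561.4 275.9 151.2]
wrist lever_pointer 0.86 [557.7 273.7 150.7]
scene lever_ball 0.52 [558.3 273.6 187.4]
scene lever_pointer 0.86 [560.  271.3 151. ]
top lever_ball 0.59 [559.5 273.9 190.6]
top lever_pointer 0.56 [561.3 272.  145.4]
top lever_pointer 0.15 [ 635.8 -218.1   81.1]
```

View pics/wrist2.png

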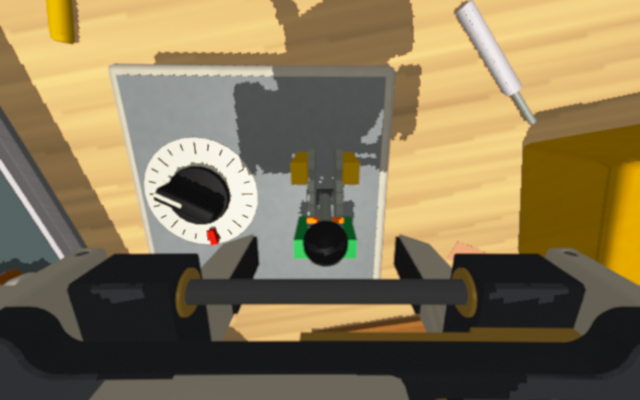

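View pics/scene2.png

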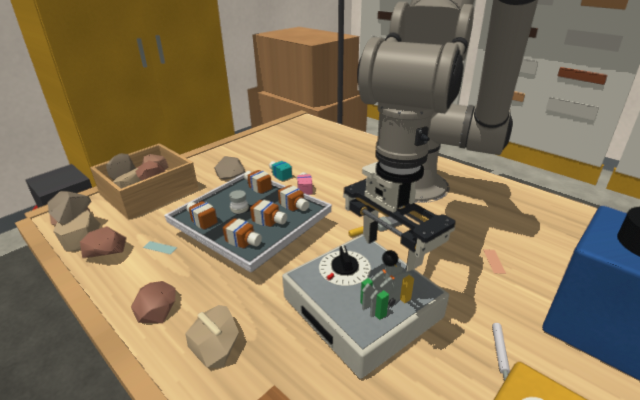

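```bash
python3 -m handwheel '{"translation":[[0,0,-0.04],[0,0,0],[0,0,0],[0,0,0],[0,0,0],[0,0,0],[0,0,0],[0,0,0]],"twist":[0,0,0,0,0,0,0,0]}' 0
```

```text
time: 7.6
tool_pos: [558.7, 273.7, 191.5]
tcp_rot: [3.13, -0.009, 1.398]
contact_force: [-0.2, -0.4, 0.7]
grip_width: 91.9
```

```bash
python3 -m handwheel '{"translation":[[0,0,0.013],[0,0,0],[0,0,0],[0,0,0],[0,0,0],[0,0,0],[0,0,0],[0,0,0]],"twist":[0,0,0,0,0,0,0,0]}' 255
```

```text
time: 8.6
tool_pos: [558.6, 273.4, 193.5]
tcp_rot: [3.13, -0.008, 1.398]
contact_force: [-0.0, -0.8, -0.8]
grip_width: 24.9
```

```bash
python3 -m handwheel '{"translation":[[-0.1,0.017,-0.007],[-0.1,0.017,-0.02],[-0.095,0.017,-0.033],[-0.07,0.012,-0.035],[0,0,0],[0,0,0],[0,0,0],[0,0,0]],"twist":[0,0,0,0,0,0,0,0]}' 255
python3 - <<'E'
from h import *
np.set_printoptions(precision=1,suppress=True)
for n in ['wrist','scene','top']:
    c=cap(n,n+'3.png')
    for l in ['lever_ball','lever_pointer','yellow_notch']:
        for r in spot_point(n,l): print(n,l,round(r['score'],2),towld(c,r['position']))
E
```

```text
time: 9.6
tool_pos: [506.0, 283.4, 190.3]
tcp_rot: [3.114, -0.016, 1.397]
contact_force: [0.2, 0.2, -0.2]
grip_width: 0.4
wrist lever_ball 0.59 [502.1 290.  179.2]
wrist yellow_notch 0.22 [549.4 205.3   0.2]
scene lever_pointer 0.8 [527.3 275.8 143.2]
scene lever_pointer 0.34 [ 419.6 -172.1   81.8]
scene yellow_notch 0.51 [524.1 280.1 142.4]
scene yellow_notch 0.48 [506.5 279.9 173.8]
```

View pics/wrist3.png

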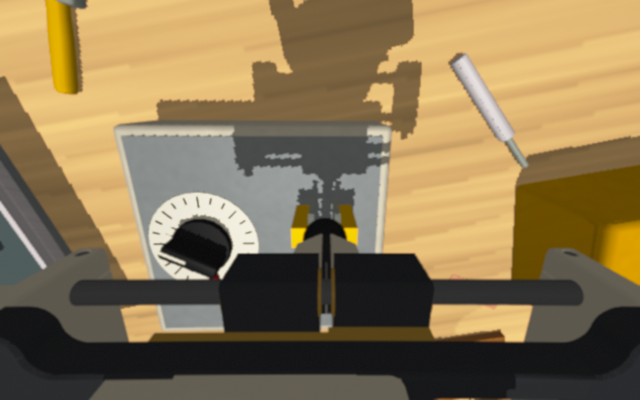

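```bash
python3 -m handwheel '{"translation":[[0,0,0.2],[0,0,0.2],[0,0,0.2],[0,-0.3,0.1],[0,-0.3,0],[0,0,0],[0,0,0],[0,0,0]],"twist":[0,0,0,0,0,0,0,0]}' 0
python3 - <<'E'
from h import *
np.set_printoptions(precision=1,suppress=True)
for n in ['scene','top']:
    c=cap(n,n+'4.png')
    for l in ['lever_ball','lever_pointer','yellow_notch']:
        for r in spot_point(n,l): print(n,l,round(r['score'],2),towld(c,r['position']))
im=cv2.imread('pics/scene4.png'); cv2.imwrite('pics/s4c.png',cv2.resize(im[200:380,270:460],None,fx=4,fy=4)[:600])
E
```

```text
time: 11.2
tool_pos: [505.2, 192.2, 298.1]
tcp_rot: [3.114, -0.015, 1.399]
contact_force: [-0.3, 0.3, -0.4]
grip_width: 75.6
scene lever_ball 0.5 [507.  281.1 176. ]
scene lever_pointer 0.73 [ 531.8 -165.7   81. ]
scene lever_pointer 0.63 [528.  276.8 143.2]
scene yellow_notch 0.73 [523.1 278.7 139.4]
scene yellow_notch 0.54 [526.2 276.6 145.1]
top lever_pointer 0.54 [557.5 272.4  80.3]
```

View pics/s4c.png

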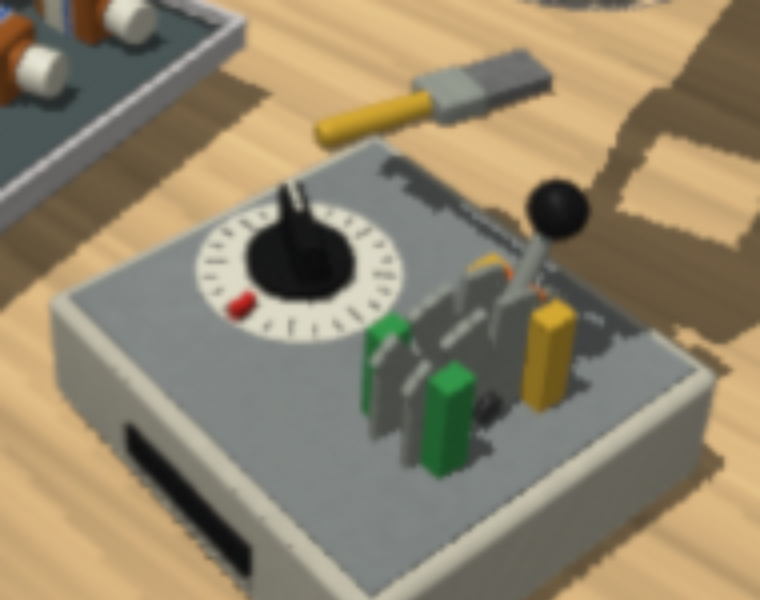

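View pics/top4.png

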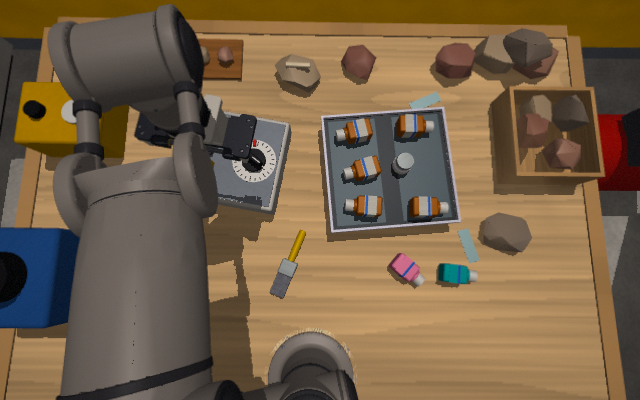

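```bash
python3 -m handwheel '{"translation":[[-0.07,-0.24,0],[-0.07,-0.24,0],[-0.07,-0.24,-0.1],[-0.07,-0.24,-0.1],[-0.07,-0.24,-0.1],[-0.07,-0.24,-0.1],[-0.07,-0.24,-0.1],[-0.05,-0.24,-0.1]],"twist":[-0.113,-0.113,-0.113,-0.113,-0.113,-0.113,-0.113,-0.113]}' 90
python3 - <<'E'
from h import *
np.set_printoptions(precision=1,suppress=True)
o=get_obs();print(o['tool_pos'],o['tcp_rot'],np.degrees(o['tcp_rot'][2]))
for n in ['scene','wrist']:
    c=cap(n,n+'5.png')
    for l in ['bottle1']:
        for r in spot_point(n,l): print(n,l,round(r['score'],2),towld(c,r['position']))
E
```

```text
time: 12.6
tool_pos: [422.4, -102.1, 207.2]
tcp_rot: [3.11, -0.02, -0.061]
contact_force: [1.0, -0.3, -0.6]
grip_width: 59.1
[ 422.4 -102.1  207.2] [ 3.1 -0.  -0.1] -3.5179989006226133
scene bottle1 0.91 [ 417.9 -244.9   83. ]
scene bottle1 0.88 [ 624.7 -140.1   87.6]
scene bottle1 0.83 [ 531.3 -165.2   81.5]
scene bottle1 0.73 [ 418.1 -168.8   81. ]
scene bottle1 0.63 [ 295.5 -216.    20.6]
scene bottle1 0.57 [ 636.5 -221.2   81.6]
wrist bottle1 0.77 [ 419.2 -247.1   82.9]
wrist bottle1 0.68 [ 529.7 -166.8   85.7]
wrist bottle1 0.61 [ 625.1 -149.7   81.2]
wrist bottle1 0.4 [ 632.9 -220.6   82.3]
wrist bottle1 0.39 [ 289.6 -217.1   20.7]
```

View pics/wrist5.png

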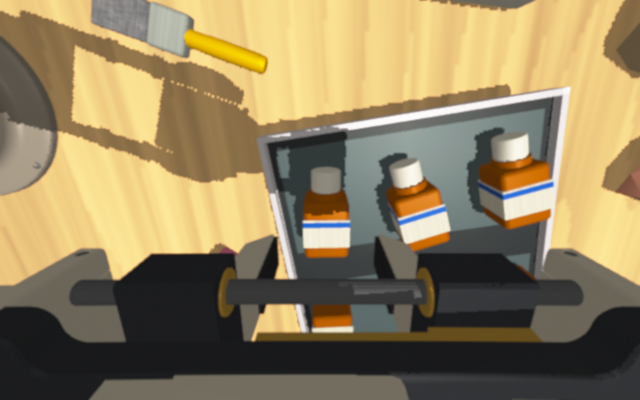

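```bash
python3 - <<'E'
from h import *
np.set_printoptions(precision=1,suppress=True)
c=capture('wrist')
M=np.array(c['world_from_camera']);print(M)
for u,v in [(325,180),(327,255),(406,172),(510,147)]: print(pix2z(c,u,v,83))
E
```

```text
[[  1.    0.1   0.  424.5]
 [ -0.1   0.9   0.3 -13.8]
 [  0.   -0.3   0.9 363.2]
 [  0.    0.    0.    1. ]]
[424.5 -91.3  83. ]
[ 421.7 -178.9   83. ]
[507.5 -88.   83. ]
[609.6 -69.   83. ]
```

```bash
python3 -m handwheel '{"translation":[[0.014,0.054,-0.2],[0,0,-0.2],[0,0,-0.2],[0,0,-0.1],[0,0,0],[0,0,0],[0,0,0],[0,0,0]],"twist":[0.02,0,0,0,0,0,0,0]}' 90
```

```text
time: 13.85
tool_pos: [430.9, -87.2, 105.7]
tcp_rot: [3.107, -0.032, -0.003]
contact_force: [-0.8, -0.3, 0.1]
grip_width: 59.5
```

```bash
python3 -m handwheel '{"translation":[[-0.043,-0.047,0],[0,0,-0.11],[0,0,0],[0,0,0],[0,0,0],[0,0,0],[0,0,0],[0,0,0]],"twist":[0,0,0,0,0,0,0,0]}' 90
```

```text
time: 14.85
tool_pos: [424.5, -96.2, 91.3]
tcp_rot: [3.105, -0.036, -0.003]
contact_force: [0.4, 0.7, -0.7]
grip_width: 59.4
```

```bash
python3 -m handwheel '{"translation":[[0,0.01,-0.025],[0,0,0],[0,0,0],[0,0,0],[0,0,0],[0,0,0],[0,0,0],[0,0,0]],"twist":[0,0,0,0,0,0,0,0]}' 90;python3 -m handwheel '{"translation":[[0,0,0],[0,0,0],[0,0,0],[0,0,0],[0,0,0],[0,0,0],[0,0,0],[0,0,0]],"twist":[0,0,0,0,0,0,0,0]}' 255
```

```text
time: 15.85
tool_pos: [424.4, -94.5, 87.3]
tcp_rot: [3.105, -0.036, -0.003]
contact_force: [0.2, 0.0, 0.0]
grip_width: 59.2
time: 16.85
tool_pos: [424.2, -94.4, 87.1]
tcp_rot: [3.106, -0.035, -0.003]
contact_force: [-0.4, -0.3, -0.7]
grip_width: 25.6
```

```bash
python3 -m handwheel '{"translation":[[0,0,0.08],[0,0,0.08],[0,0,0.08],[0,0,0.08],[0,0,0],[0,0,0],[0,0,0],[0,0,0]],"twist":[0,0,0,0,0,0,0,0]}' 255
python3 - <<'E'
from h import *
c=cap('scene','s6.png'); im=c['img'][:,:,::-1]; cv2.imwrite('pics/s6c.png',cv2.resize(im[130:280,150:400],None,fx=3,fy=3))
E
```

```text
time: 17.85
tool_pos: [423.7, -94.1, 138.5]
tcp_rot: [3.106, -0.035, -0.003]
contact_force: [-0.3, 0.0, -2.1]
grip_width: 24.9
```

View pics/s6c.png

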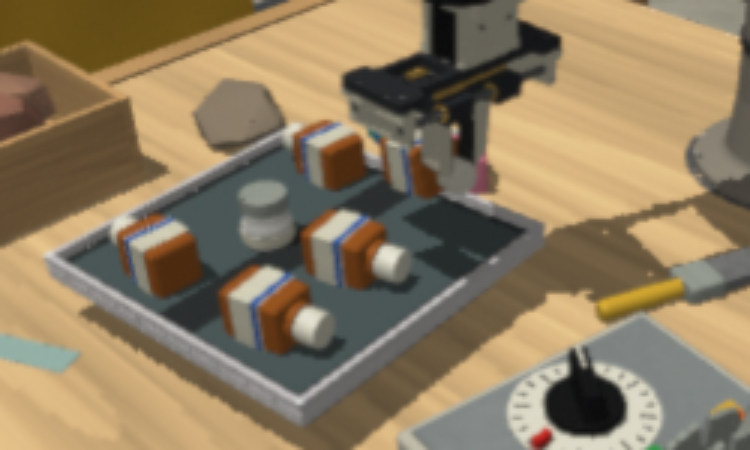

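```bash
python3 -m handwheel '{"translation":[[0,0.08,0],[0,0.08,0],[0,0,-0.1],[0,0,-0.1],[0,0,-0.1],[0,0,-0.02],[0,0,0],[0,0,0]],"twist":[0,0,0,0,0,0,0,0]}' 255
```

```text
time: 18.9
tool_pos: [424.3, -64.7, 90.3]
tcp_rot: [3.106, -0.036, -0.0]
contact_force: [-0.4, -0.1, -1.6]
grip_width: 24.9
```

```bash
python3 -m handwheel '{"translation":[[0,0,-0.025],[-0,-0.034,0.08],[0,-0.049,0.075],[0,-0.061,0.067],[0,-0.072,0.055],[0,0,0],[0,0,0],[0,0,0]],"twist":[0,0,0,0,0,0,0,0]}' 255
python3 - <<'E'
from h import *
c=cap('scene','s7.png'); im=c['img'][:,:,::-1]; cv2.imwrite('pics/s7c.png',cv2.resize(im[130:280,150:400],None,fx=3,fy=3))
E
```

```text
time: 19.9
tool_pos: [425.1, -100.0, 132.4]
tcp_rot: [3.105, -0.04, -0.002]
contact_force: [-0.1, -0.2, -0.9]
grip_width: 0.6
```

View pics/s7c.png

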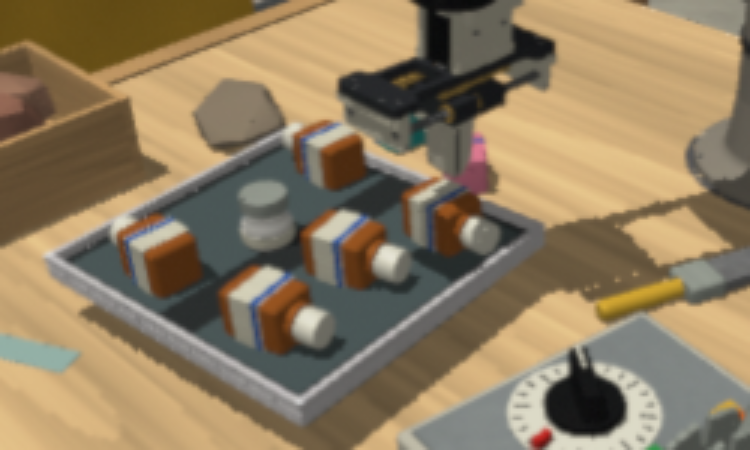

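```bash
python3 -m handwheel '{"translation":[[0,0,0.2],[0,0,0.2],[0,0.1,0.1],[0,0.1,0],[0,0,0],[0,0,0],[0,0,0],[0,0,0]],"twist":[0,0,0,0,0,0,0,0]}' 90
python3 - <<'E'
from h import *
np.set_printoptions(precision=1,suppress=True)
c=cap('wrist','w8.png')
c=cap('top','t8.png')
E
```

```text
time: 20.95
tool_pos: [422.8, -67.5, 205.2]
tcp_rot: [3.108, -0.031, 0.0]
contact_force: [0.8, -0.1, 0.2]
grip_width: 59.4
```

View pics/w8.png

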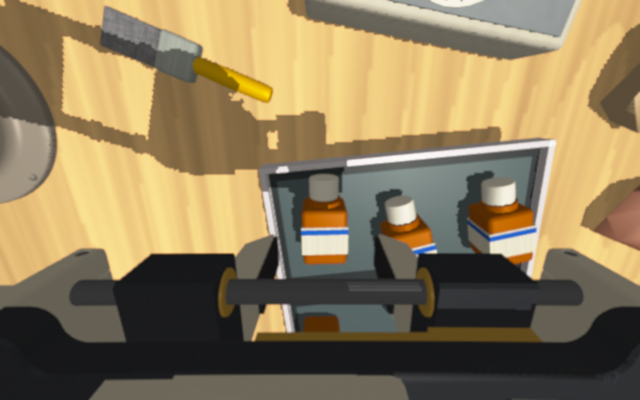

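```bash
python3 - <<'E'
from h import *
np.set_printoptions(precision=1,suppress=True)
c=capture('wrist')
for u,v,z in [(323,188,83),(323,176,83),(323,200,83),(308,188,83),(338,188,83),(325,263,83),(301,225,106),(348,225,106),(324,206,106),(325,263,106)]: print(u,v,z,pix2z(c,u,v,z))
im=c['img'][:,:,::-1]; cv2.imwrite('pics/w8c.png',cv2.resize(im[150:300,250:450],None,fx=4,fy=4,interpolation=cv2.INTER_CUBIC))
E
```

```text
323 188 83 [423.4 -65.7  83. ]
323 176 83 [423.5 -53.   83. ]
323 200 83 [423.3 -78.8  83. ]
308 188 83 [408.  -65.5  83. ]
338 188 83 [438.9 -65.9  83. ]
325 263 83 [ 425.3 -154.7   83. ]
301 225 106 [401.1 -96.5 106. ]
348 225 106 [447.6 -97.2 106. ]
324 206 106 [423.8 -76.7 106. ]
325 263 106 [ 424.6 -140.2  106. ]
```

View pics/w8c.png

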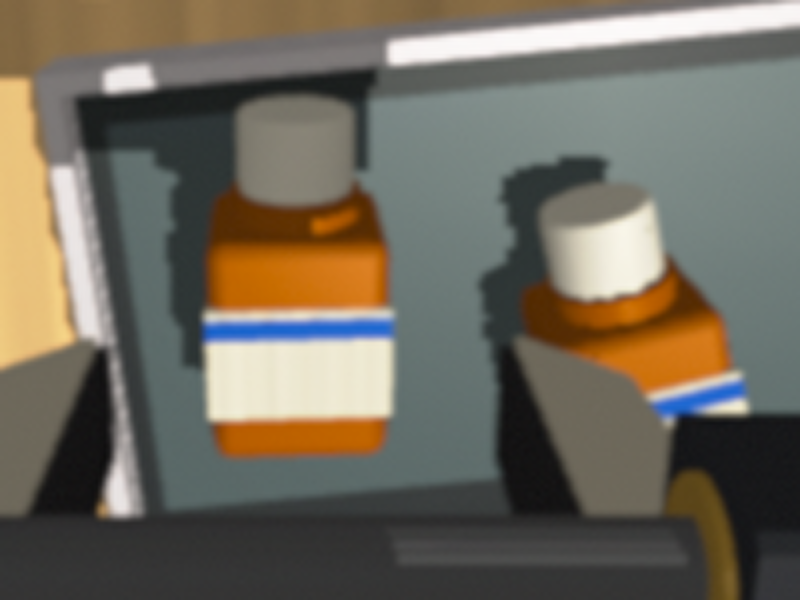

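```bash
python3 -m handwheel '{"translation":[[0,0.02,-0.2],[0,0,-0.2],[0,0,-0.2],[0,0,0],[-0.02,0,0],[0,0,0],[0,0,0],[0,0,0]],"twist":[0,0,0,0,0,0,0,0]}' 90
```

```text
time: 22.1
tool_pos: [422.6, -65.9, 117.5]
tcp_rot: [3.105, -0.041, -0.001]
contact_force: [0.9, -0.6, -0.4]
grip_width: 59.3
```

```bash
python3 -m handwheel '{"translation":[[0.005,0.02,-0.11],[0,0,0],[0,0,-0.11],[0,0,0],[0,0,0],[0,0,0],[0,0,0],[0,0,0]],"twist":[0,0,0,0,0,0,0,0]}' 90
```

```text
time: 23.1
tool_pos: [426.1, -63.8, 88.1]
tcp_rot: [3.103, -0.048, -0.0]
contact_force: [-0.2, 0.4, 0.3]
grip_width: 59.2
```

```bash
python3 -m handwheel '{"translation":[[-0.013,0,-0.027],[0,0,0],[0,0,0],[0,0,0],[0,0,0],[0,0,0],[0,0,0],[0,0,0]],"twist":[0,0,0,0,0,0,0,0]}' 90; python3 -m handwheel '{"translation":[[0,0,0],[0,0,0],[0,0,0],[0,0,0],[0,0,0],[0,0,0],[0,0,0],[0,0,0]],"twist":[0,0,0,0,0,0,0,0]}' 255
```

```text
time: 24.1
tool_pos: [424.0, -63.8, 83.8]
tcp_rot: [3.103, -0.048, -0.0]
contact_force: [-0.8, 0.1, 0.7]
grip_width: 59.1
time: 25.1
tool_pos: [424.0, -63.8, 83.8]
tcp_rot: [3.102, -0.048, -0.0]
contact_force: [-0.0, 0.2, -0.6]
grip_width: 27.7
```

```bash
python3 -m handwheel '{"translation":[[0,0,0],[0,0,0],[0,0,-0.015],[0,0,0],[0,0,0],[0,0,0],[0,0,0],[0,0,0]],"twist":[0,0,0,0,0,0,0,0]}' 110; python3 -m handwheel '{"translation":[[0,0,0],[0,0,0],[0,0,0],[0,0,0],[0,0,0],[0,0,0],[0,0,0],[0,0,0]],"twist":[0,0,0,0,0,0,0,0]}' 255
python3 -c "
from h import *
c=cap('scene','s9.png'); im=c['img'][:,:,::-1]; cv2.imwrite('pics/s9c.png',cv2.resize(im[130:280,200:400],None,fx=4,fy=4))"
```

```text
time: 26.1
tool_pos: [424.0, -63.8, 81.3]
tcp_rot: [3.103, -0.048, -0.0]
contact_force: [-0.1, -0.3, 0.4]
grip_width: 52.1
time: 27.1
tool_pos: [424.1, -63.8, 81.4]
tcp_rot: [3.102, -0.048, -0.0]
contact_force: [0.2, 0.6, -0.5]
grip_width: 29.2
```

View pics/s9c.png

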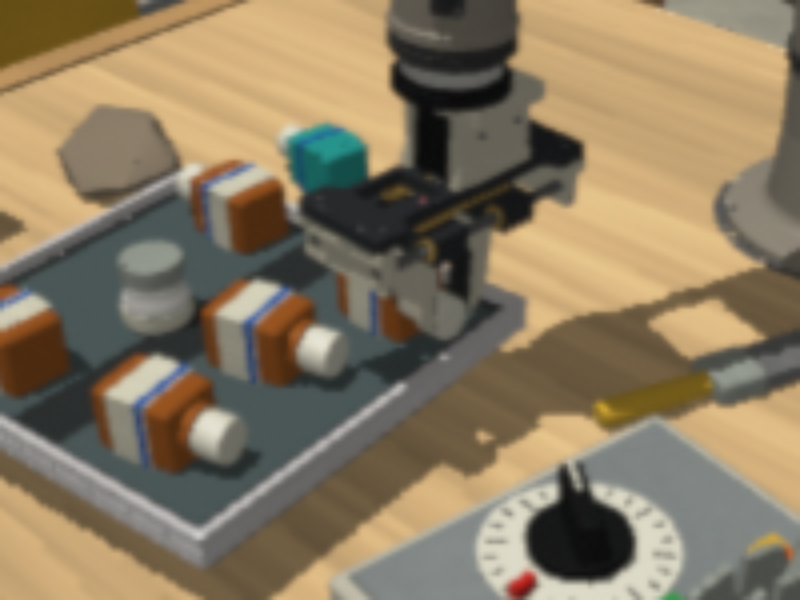

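```bash
python3 -m handwheel '{"translation":[[0,-0.034,0.08],[0,-0.049,0.075],[0,-0.061,0.067],[0,-0.072,0.055],[0,0,0],[0,0,0],[0,0,0],[0,0,0]],"twist":[0,0,0,0,0,0,0,0]}' 255
python3 -c "
from h import *
c=cap('scene','s10.png'); im=c['img'][:,:,::-1]; cv2.imwrite('pics/s10c.png',cv2.resize(im[130:280,200:400],None,fx=4,fy=4))"
```

```text
time: 28.15
tool_pos: [423.1, -98.5, 125.6]
tcp_rot: [3.103, -0.046, -0.001]
contact_force: [-0.4, -0.3, -3.4]
grip_width: 28.7
```

View pics/s10c.png

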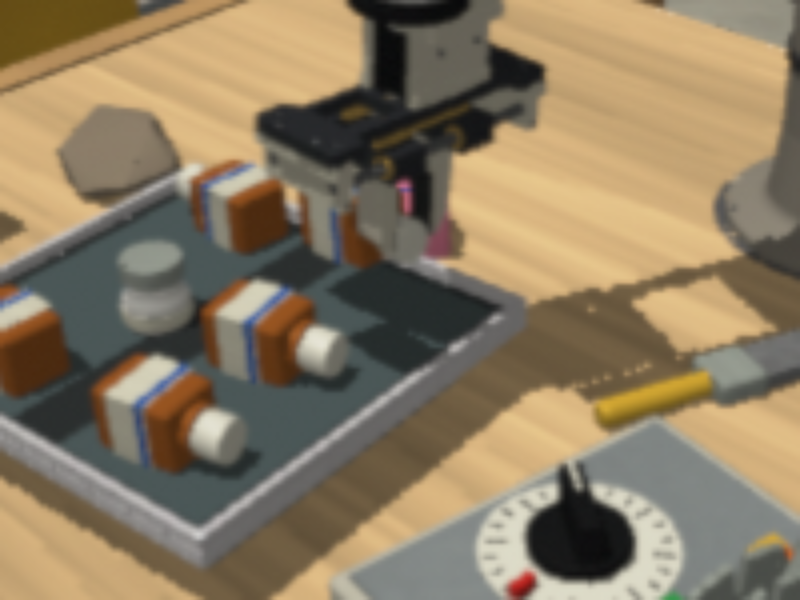

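```bash
python3 -m handwheel '{"translation":[[0,0,-0.1],[0,0,-0.1],[0,0,-0.085],[0,0,0],[0,0,0],[0,0,0],[0,0,0],[0,0,0]],"twist":[0,0,0,0,0,0,0,0]}' 255;  python3 -m handwheel '{"translation":[[0,0,0],[0,0,0],[0,0,0],[0,0,0],[0,0,0],[0,0,0],[0,0,0],[0,0,0]],"twist":[0,0,0,0,0,0,0,0]}' 176
```

```text
time: 29.2
tool_pos: [423.9, -98.2, 82.9]
tcp_rot: [3.102, -0.048, 0.001]
contact_force: [0.1, -0.3, -1.6]
grip_width: 29.0
time: 30.2
tool_pos: [424.0, -98.2, 82.9]
tcp_rot: [3.102, -0.048, 0.001]
contact_force: [-0.3, 0.9, -1.7]
grip_width: 28.8
```

```bash
python3 -m handwheel '{"translation":[[0,0,0],[0,0,0.05],[0,0,0.05],[0,0,0.05],[0,0,0],[0,0,0],[0,0,0],[0,0,0]],"twist":[0,0,0,0,0,0,0,0]}' 175
python3 -c "
from h import *
c=cap('scene','s11.png'); im=c['img'][:,:,::-1]; cv2.imwrite('pics/s11c.png',cv2.resize(im[130:280,200:400],None,fx=4,fy=4))"
```

```text
time: 31.2
tool_pos: [423.9, -98.1, 107.2]
tcp_rot: [3.102, -0.049, 0.001]
contact_force: [0.1, -0.0, -2.1]
grip_width: 28.9
```

View pics/s11c.png

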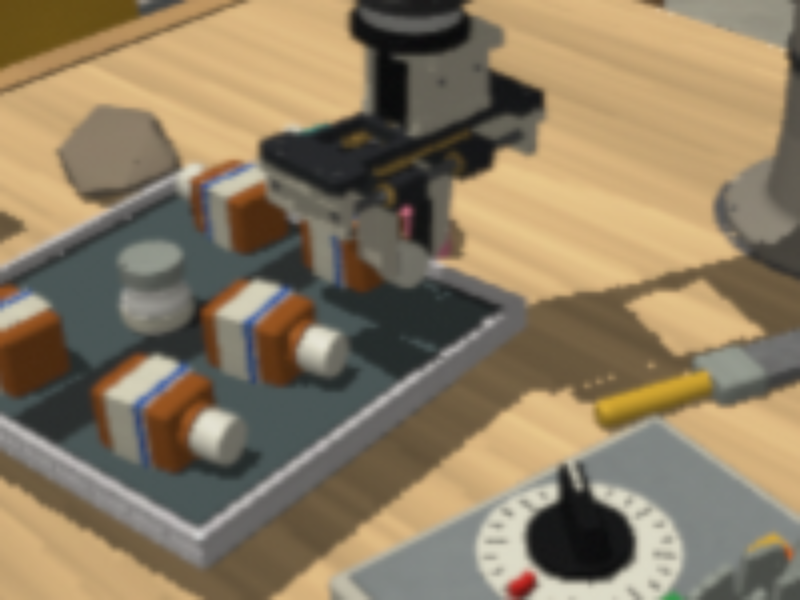

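```bash
Z='{"translation":[[0,0,0],[0,0,0],[0,0,0],[0,0,0],[0,0,0],[0,0,0],[0,0,0],[0,0,0]],"twist":[0,0,0,0,0,0,0,0]}'; python3 -m handwheel '{"translation":[[0,0,0],[0,0,0],[0,0,0],[0,0,0],[0,0,0],[0,0,0],[0,0,0],[0,0,0]],"twist":[0,0,0,0,0,0,0,0]}' 173
python3 -c "
from h import *
c=cap('scene','s12.png'); im=c['img'][:,:,::-1]; cv2.imwrite('pics/s12c.png',cv2.resize(im[130:280,200:400],None,fx=4,fy=4))"
```

```text
time: 32.25
tool_pos: [424.3, -98.3, 107.5]
tcp_rot: [3.102, -0.049, 0.001]
contact_force: [-0.9, -0.6, -0.3]
grip_width: 29.8
```

View pics/s12c.png

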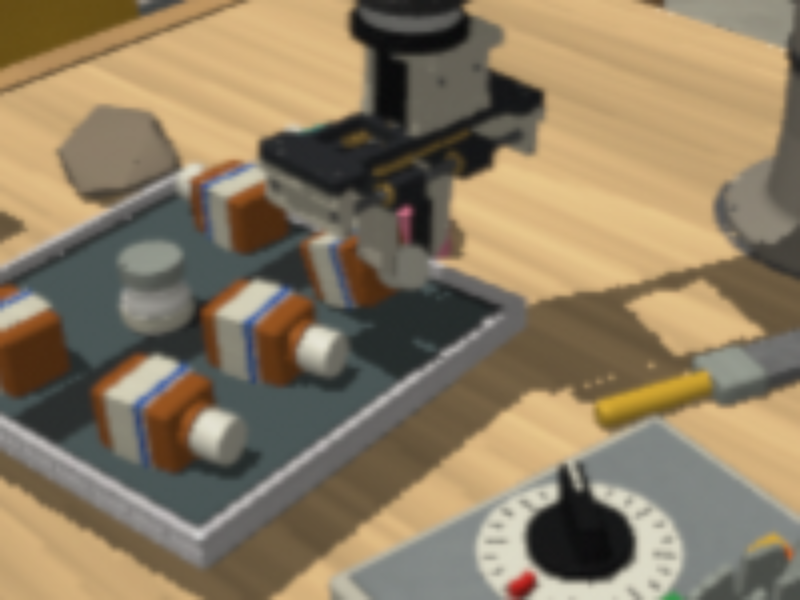

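```bash
python3 -m handwheel '{"translation":[[0,0,0.05],[0,0,0.05],[0,0,0.05],[0,0,0.05],[0,0,0],[0,0,0],[0,0,0],[0,0,0]],"twist":[0,0,0,0,0,0,0,0]}' 173
python3 -c "
from h import *
c=cap('scene','s13.png'); im=c['img'][:,:,::-1]; cv2.imwrite('pics/s13c.png',cv2.resize(im[130:280,200:400],None,fx=4,fy=4))"
```

```text
time: 33.3
tool_pos: [424.5, -98.3, 140.1]
tcp_rot: [3.101, -0.05, 0.001]
contact_force: [-0.2, 1.4, 1.7]
grip_width: 29.6
```

View pics/s13c.png

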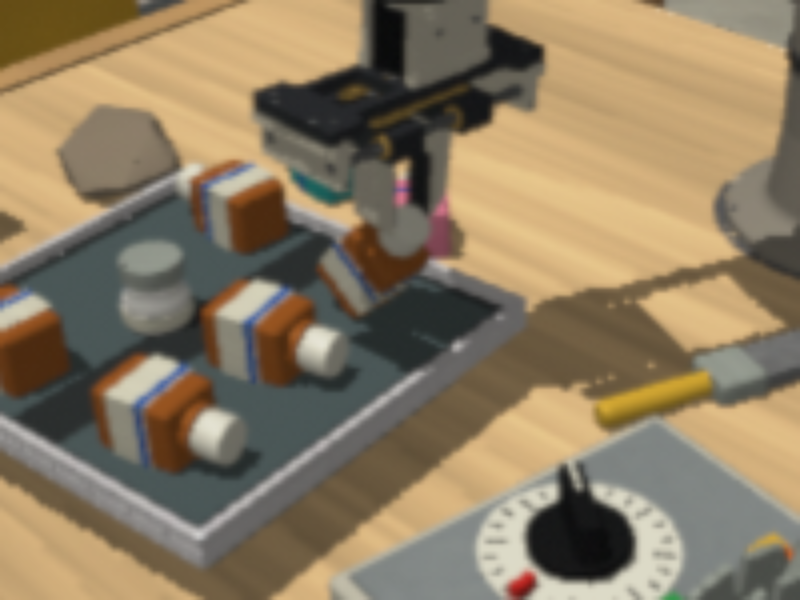

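```bash
python3 -m handwheel '{"translation":[[0,0,0.03],[0,0,0.03],[0,0,0],[0,0,0],[0,0,0],[0,0,0],[0,0,0],[0,0,0]],"twist":[0,0,0,0,0,0,0,0]}' 173
python3 -c "
from h import *
c=cap('scene','s14.png'); im=c['img'][:,:,::-1]; cv2.imwrite('pics/s14c.png',cv2.resize(im[130:280,200:400],None,fx=4,fy=4))"
```

```text
time: 34.35
tool_pos: [424.4, -98.4, 149.5]
tcp_rot: [3.101, -0.05, 0.001]
contact_force: [0.6, -0.7, 0.6]
grip_width: 29.7
```

View pics/s14c.png

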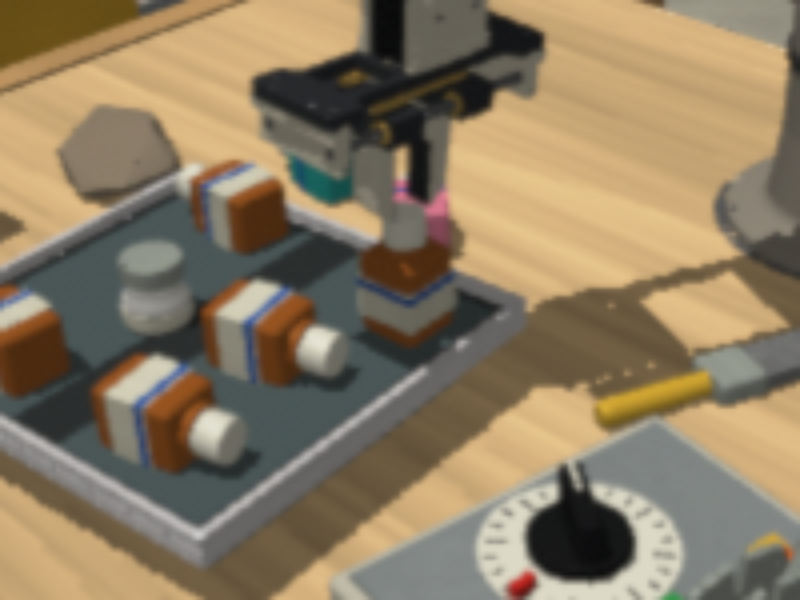

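```bash
python3 -m handwheel '{"translation":[[0,0,0],[0,0,0],[0,0,0],[0,0,0.04],[0,0,0.04],[0,-0.13,0],[0,-0.13,0],[0,-0.13,0]],"twist":[0,0,0,0,0,0,0,0]}' 255
```

```text
time: 35.4
tool_pos: [424.4, -157.5, 164.9]
tcp_rot: [3.1, -0.051, 0.004]
contact_force: [0.4, 0.3, -0.2]
grip_width: -0.0
```

```bash
python3 -c "
from h import *
np.set_printoptions(precision=1,suppress=True)
c=cap('scene','s15.png'); im=c['img'][:,:,::-1]; cv2.imwrite('pics/s15c.png',cv2.resize(im[130:280,200:400],None,fx=4,fy=4))
for r in spot_point('scene','bottle1'): print(round(r['score'],2),towld(c,r['position']))"
```

```text
0.95 [ 418.4 -245.6   80.4]
0.79 [ 532.2 -165.4   79.5]
0.76 [ 634.3 -221.3   82. ]
0.63 [ 261.8 -331.4   22.1]
0.59 [ 292.7 -215.8   21.1]
0.55 [ 624.3 -141.    84. ]
```

View pics/s15c.png

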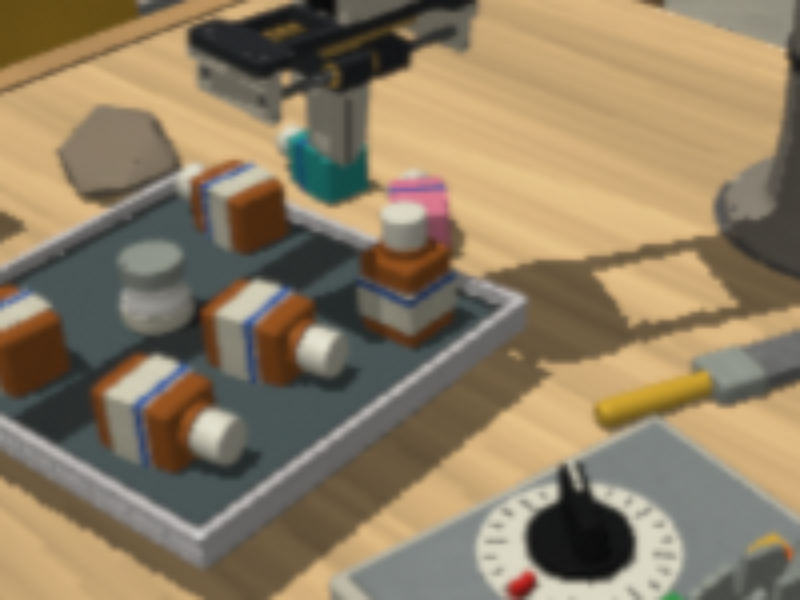

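```bash
python3 -c "
from h import *
np.set_printoptions(precision=1,suppress=True)
c=capture('scene')
print(pix2z(c,301,182.5,150))"
python3 -m handwheel '{"translation":[[0,0,0.15],[0,0,0.1],[0,0.13,0],[0,0.13,0],[0,0.13,0],[0,0,0],[0,0,0],[0,0,0]],"twist":[0,0,0,0,0,0,0,0]}' 90
```

```text
[425.6 -91.3 150. ]
time: 36.55
tool_pos: [423.1, -93.0, 203.1]
tcp_rot: [3.103, -0.049, 0.004]
contact_force: [-0.0, -0.6, -0.3]
grip_width: 59.5
```

```bash
python3 -m handwheel '{"translation":[[0,0,-0.15],[0,0,-0.15],[0,0,-0.1],[0,0,0],[0,0,0],[0,0,0],[0,0,0],[0,0,0]],"twist":[0,0,0,0,0,0,0,0]}' 90
python3 -m handwheel '{"translation":[[0,0,0],[0,0,0],[0,0,0],[0,0,0],[0,0,0],[0,0,0],[0,0,0.05],[0,0,0.05]],"twist":[0,0,0,0,0,0,0,0]}' 255
```

```text
time: 37.55
tool_pos: [424.6, -96.1, 143.6]
tcp_rot: [3.101, -0.053, -0.0]
contact_force: [-0.5, -0.0, 0.2]
grip_width: 59.7
time: 38.55
tool_pos: [424.1, -95.7, 158.9]
tcp_rot: [3.102, -0.051, -0.0]
contact_force: [-0.4, 1.1, -2.6]
grip_width: 28.0
```

Held. Move to y≈-178 and set down.

```bash
python3 -m handwheel '{"translation":[[0,-0.14,0],[0,-0.14,0],[0,-0.14,0],[0,-0.14,0],[0,0,-0.05],[0,0,-0.04],[0,0,0],[0,0,0]],"twist":[0,0,0,0,0,0,0,0]}' 255
python3 -c "
from h import *
c=cap('scene','s16.png'); im=c['img'][:,:,::-1]; cv2.imwrite('pics/s16c.png',cv2.resize(im[130:280,200:400],None,fx=4,fy=4))"
```

```text
time: 39.55
tool_pos: [424.0, -180.2, 147.4]
tcp_rot: [3.102, -0.053, 0.002]
contact_force: [-0.9, -0.2, -1.1]
grip_width: 28.0
```

View pics/s16c.png

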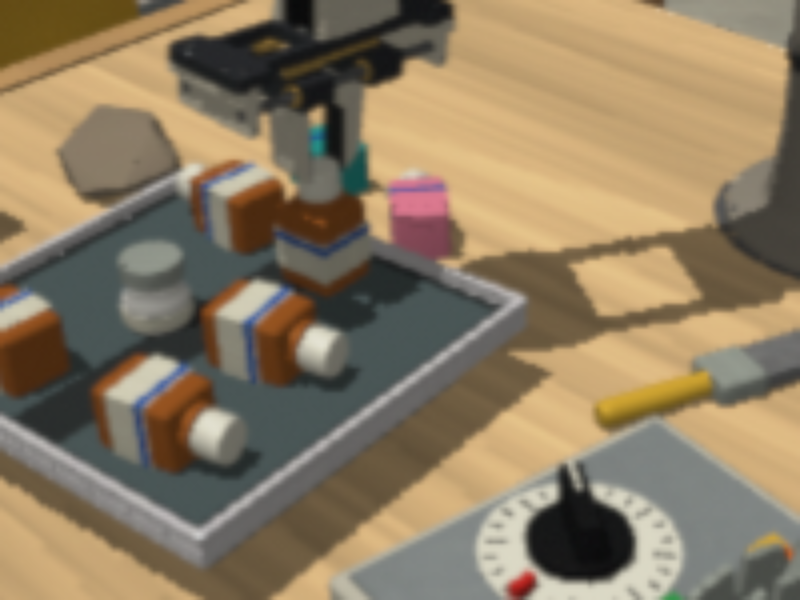

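```bash
python3 -m handwheel '{"translation":[[0,0,-0.025],[0,0,0],[0,0,0],[0,0,0],[0,0,0],[0,0,0],[0,0,0],[0,0,0]],"twist":[0,0,0,0,0,0,0,0]}' 255
python3 -m handwheel '{"translation":[[0,0,0],[0,0,0],[0,0,0],[0,0,0.1],[0,0,0.2],[0,0,0.2],[0,0.1,0],[0.1,0.15,0]],"twist":[0,0,0,0,0,0,0.05,0.08]}' 90
python3 -c "
from h import *
c=cap('scene','s17.png'); im=c['img'][:,:,::-1]; cv2.imwrite('pics/s17c.png',cv2.resize(im[130:280,200:400],None,fx=4,fy=4))"
```

```text
time: 40.6
tool_pos: [424.3, -180.1, 143.9]
tcp_rot: [3.101, -0.054, 0.003]
contact_force: [0.4, 0.3, -1.0]
grip_width: 28.0
time: 41.6
tool_pos: [439.3, -142.7, 221.9]
tcp_rot: [3.1, -0.055, 0.21]
contact_force: [1.2, -1.2, -0.2]
grip_width: 59.4
```

View pics/s17c.png

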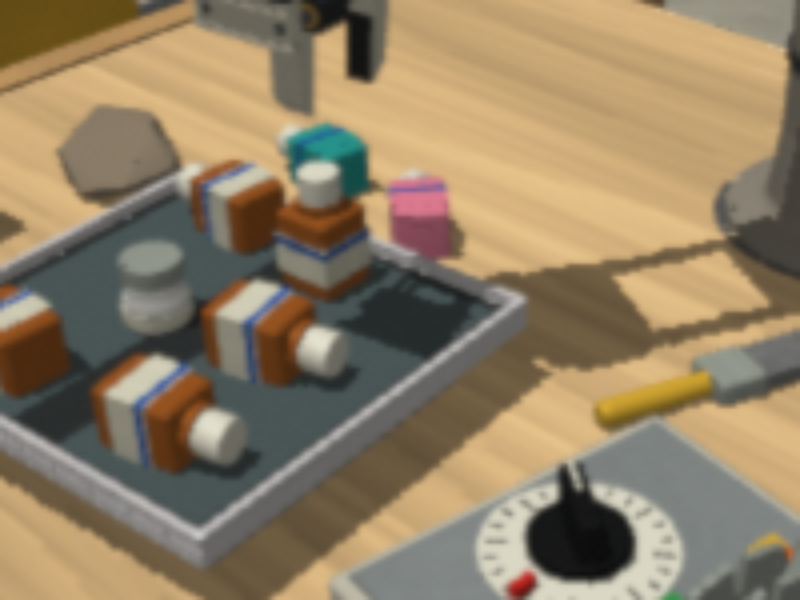

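```bash
python3 -m handwheel '{"translation":[[0.15,0.12,0],[0.15,0.12,0],[0.13,0.1,-0.1],[0,0,-0.1],[0,0,0],[0,0,0],[0,0,0],[0,0,0]],"twist":[0.03,0.02,0,0,0,0,0,0]}' 90
python3 - <<'E'
from h import *
np.set_printoptions(precision=1,suppress=True)
c=cap('wrist','w18.png')
E
```

```text
time: 42.65
tool_pos: [508.0, -89.1, 193.3]
tcp_rot: [3.098, -0.059, 0.293]
contact_force: [0.5, 0.2, -0.8]
grip_width: 59.5
```

View pics/w18.png

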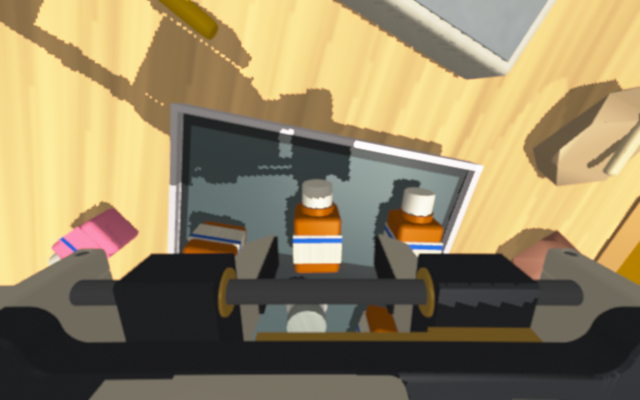

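```bash
python3 - <<'E'
from h import *
np.set_printoptions(precision=1,suppress=True)
c=capture('wrist')
for u,v,z in [(317,194,83),(317,181,83),(304,194,83),(332,194,83),(318,212,106),(317,264,106),(317,272,83),(418,204,83),(405,204,83),(434,204,83)]: print(u,v,z,pix2z(c,u,v,z))
E
```

```text
317 194 83 [505.7 -91.4  83. ]
317 181 83 [502.  -78.6  83. ]
304 194 83 [493.3 -94.9  83. ]
332 194 83 [520.  -87.4  83. ]
318 212 106 [ 508.6 -100.7  106. ]
317 264 106 [ 523.2 -154.6  106. ]
317 272 83 [ 530.8 -178.6   83. ]
418 204 83 [608.4 -74.1  83. ]
405 204 83 [595.3 -77.7  83. ]
434 204 83 [624.5 -69.6  83. ]
```

```bash
python3 -m handwheel '{"translation":[[-0.02,0,-0.2],[0,0,-0.2],[0,0,-0.15],[0,0,0],[0,0,0],[0,0,0],[0,0,0],[0,0,0]],"twist":[-0.01,0,0,0,0,0,0,0]}' 90
```

```text
time: 43.75
tool_pos: [507.4, -90.2, 113.4]
tcp_rot: [3.093, -0.067, 0.276]
contact_force: [0.2, -0.4, 0.3]
grip_width: 59.5
```

```bash
python3 -m handwheel '{"translation":[[-0.013,0.013,-0.1],[0,0,-0.1],[0,0,0],[0,0,0],[0,0,0],[0,0,0],[0,0,0],[0,0,0]],"twist":[0,0,0,0,0,0,0,0]}' 90
```

```text
time: 44.75
tool_pos: [507.2, -88.8, 85.9]
tcp_rot: [3.09, -0.071, 0.277]
contact_force: [0.3, 0.8, -0.1]
grip_width: 59.4
```

```bash
python3 -m handwheel '{"translation":[[-0.01,0.005,-0.03],[0,0,0],[0,0,0],[0,0,0],[0,0,0],[0,0,0],[0,0,0],[0,0,0]],"twist":[0,0,0,0,0,0,0,0]}' 90
python3 -m handwheel '{"translation":[[0,0,0],[0,0,0],[0,0,0],[0,0,0],[0,0,0],[0,0,0],[0,0,0],[0,0,0]],"twist":[0,0,0,0,0,0,0,0]}' 255
```

```text
time: 45.75
tool_pos: [505.6, -88.0, 81.0]
tcp_rot: [3.09, -0.071, 0.277]
contact_force: [-0.5, 0.6, 0.9]
grip_width: 58.9
time: 46.75
tool_pos: [505.5, -88.0, 81.1]
tcp_rot: [3.09, -0.071, 0.277]
contact_force: [1.0, 0.1, -0.3]
grip_width: 29.2
```

```bash
python3 -m handwheel '{"translation":[[0,0,0],[0,0,0],[0,0,0.05],[0,-0.02,0.05],[0,-0.03,0.05],[0,-0.03,0.04],[0,0,0],[0,0,0]],"twist":[0,0,0,0,0,0,0,0]}' 173
python3 -c "
from h import *
c=cap('scene','s19.png'); im=c['img'][:,:,::-1]; cv2.imwrite('pics/s19c.png',cv2.resize(im[130:280,200:400],None,fx=4,fy=4))"
```

```text
time: 47.75
tool_pos: [505.7, -101.0, 112.1]
tcp_rot: [3.09, -0.072, 0.276]
contact_force: [-0.1, 0.1, 0.0]
grip_width: 29.5
```

View pics/s19c.png

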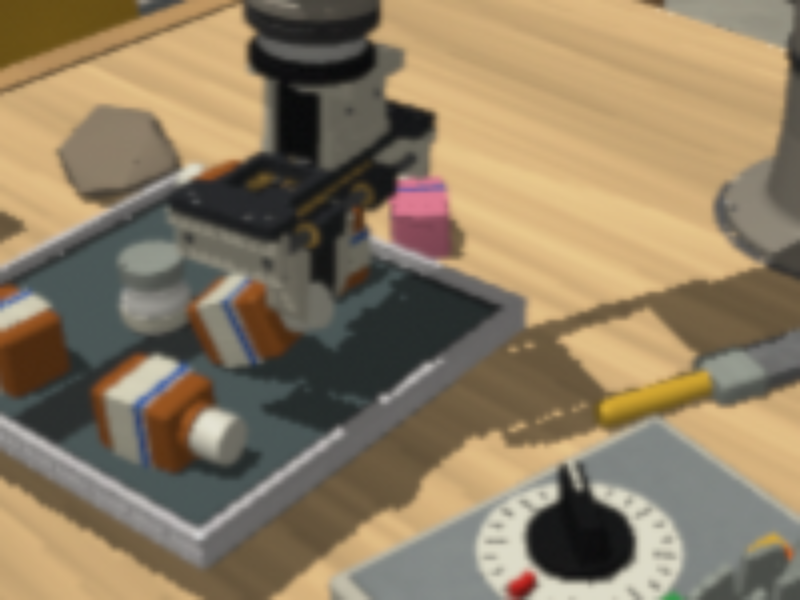

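```bash
python3 -m handwheel '{"translation":[[0,-0.02,0.04],[0,-0.04,0.04],[0,-0.05,0.035],[0,-0.05,0.03],[0,-0.05,0.02],[0,0,0],[0,0,0],[0,0,0]],"twist":[0,0,0,0,0,0,0,0]}' 173
python3 -c "
from h import *
c=cap('scene','s20.png'); im=c['img'][:,:,::-1]; cv2.imwrite('pics/s20c.png',cv2.resize(im[130:280,200:400],None,fx=4,fy=4))"
```

```text
time: 48.8
tool_pos: [506.7, -134.6, 139.5]
tcp_rot: [3.089, -0.075, 0.276]
contact_force: [0.9, 0.9, 2.8]
grip_width: 29.3
```

View pics/s20c.png

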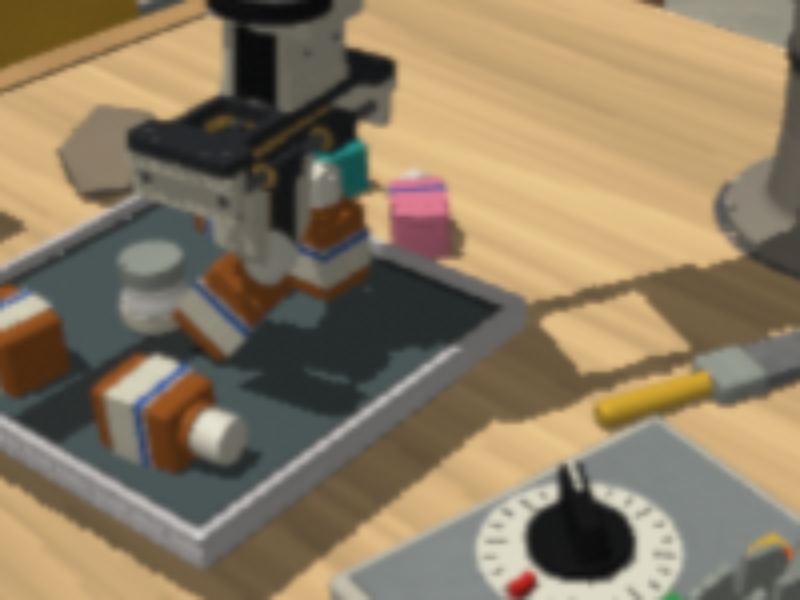

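```bash
python3 -m handwheel '{"translation":[[0,0.03,0.02],[0,0.04,0.02],[0,0.04,0.01],[0,0,0],[0,0,0],[0,0,0],[0,0,0],[0,0,0]],"twist":[0,0,0,0,0,0,0,0]}' 173
python3 -c "
from h import *
c=cap('scene','s21.png'); im=c['img'][:,:,::-1]; cv2.imwrite('pics/s21c.png',cv2.resize(im[130:280,200:400],None,fx=4,fy=4))"
```

```text
time: 49.85
tool_pos: [505.4, -116.7, 146.1]
tcp_rot: [3.09, -0.071, 0.277]
contact_force: [0.0, -1.2, -0.1]
grip_width: 29.5
```

View pics/s21c.png

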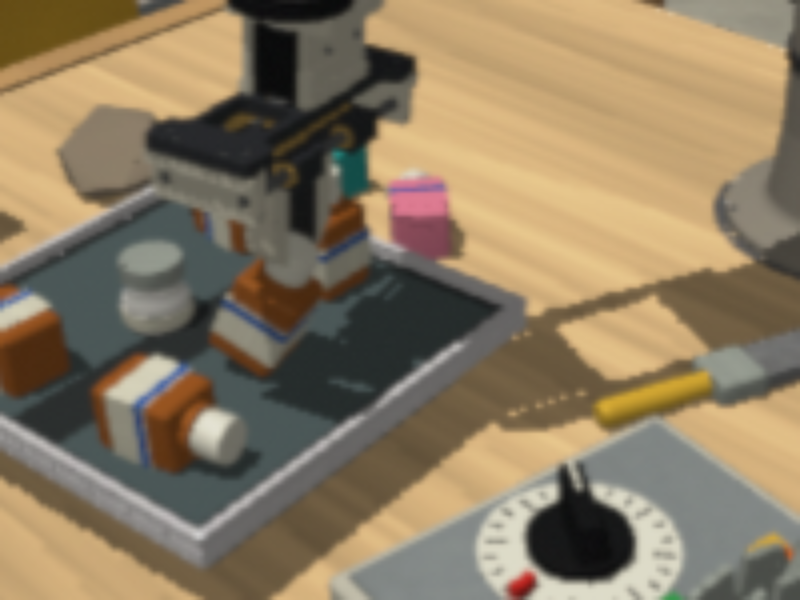

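```bash
python3 -m handwheel '{"translation":[[0,-0.05,0],[0,-0.05,0],[0,-0.05,0],[0,0,0],[0,0,0],[0,0,0],[0,0,0],[0,0,0]],"twist":[0,0,0,0,0,0,0,0]}' 173
python3 -c "
from h import *
c=cap('scene','s22.png'); im=c['img'][:,:,::-1]; cv2.imwrite('pics/s22c.png',cv2.resize(im[130:280,200:400],None,fx=4,fy=4))"
```

```text
time: 50.9
tool_pos: [507.2, -141.6, 147.6]
tcp_rot: [3.087, -0.075, 0.276]
contact_force: [2.3, -0.0, 2.2]
grip_width: 29.5
```

View pics/s22c.png

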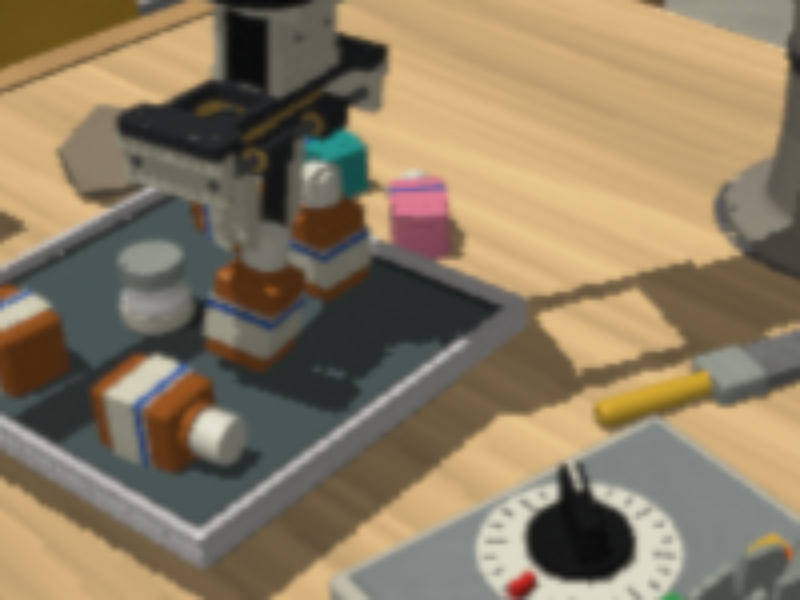

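```bash
python3 -m handwheel '{"translation":[[0,0,0],[0,0,0],[0,0,0],[0,0,-0.02],[0,0,-0.02],[0,0,0],[0,0,0],[0,0,0]],"twist":[0,0,0,0,0,0,0,0]}' 130
python3 -m handwheel '{"translation":[[0,0,0],[0,0,0],[0,0,0],[0,0,0],[0,0,0],[0,0,0.04],[0,0,0.04],[0,0,0]],"twist":[0,0,0,0,0,0,0,0]}' 255
python3 -c "
from h import *
c=cap('scene','s23.png'); im=c['img'][:,:,::-1]; cv2.imwrite('pics/s23c.png',cv2.resize(im[130:280,200:400],None,fx=4,fy=4))"
```

```text
time: 51.95
tool_pos: [505.9, -141.0, 139.9]
tcp_rot: [3.09, -0.072, 0.277]
contact_force: [0.4, 0.2, 0.2]
grip_width: 45.2
time: 52.95
tool_pos: [505.1, -140.8, 152.3]
tcp_rot: [3.091, -0.07, 0.277]
contact_force: [-0.3, -0.3, -2.2]
grip_width: 28.6
```

View pics/s23c.png

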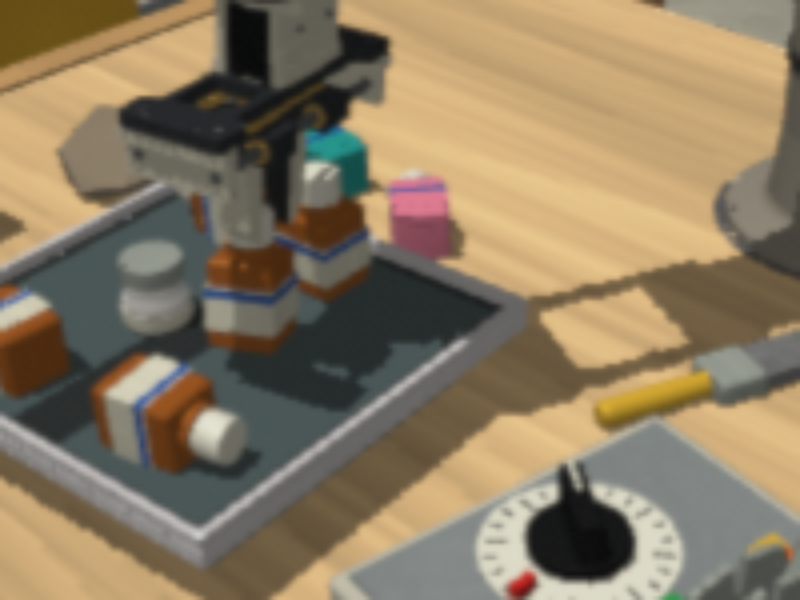

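```bash
python3 -m handwheel '{"translation":[[-0.015,-0.065,0],[-0.015,-0.065,0],[0,0,0],[0,0,-0.04],[0,0,-0.035],[0,0,0],[0,0,0],[0,0,0]],"twist":[0,0,0,0,0,0,0,0]}' 255
python3 -m handwheel '{"translation":[[0,0,0],[0,0,0],[0,0,0],[0,0,0.1],[0,0,0.2],[0,0,0.2],[0.1,0.1,0],[0.15,0.15,0]],"twist":[0,0,0,0,0,0,0,0]}' 90
python3 -c "
from h import *
c=cap('scene','s24.png'); im=c['img'][:,:,::-1]; cv2.imwrite('pics/s24c.png',cv2.resize(im[130:280,200:400],None,fx=4,fy=4))"
```

```text
time: 54.0
tool_pos: [500.1, -161.7, 140.1]
tcp_rot: [3.091, -0.07, 0.277]
contact_force: [-0.1, -0.1, 1.4]
grip_width: 28.5
time: 55.0
tool_pos: [537.5, -124.7, 217.0]
tcp_rot: [3.091, -0.07, 0.273]
contact_force: [-0.2, -0.7, 0.1]
grip_width: 59.5
```

View pics/s24c.png

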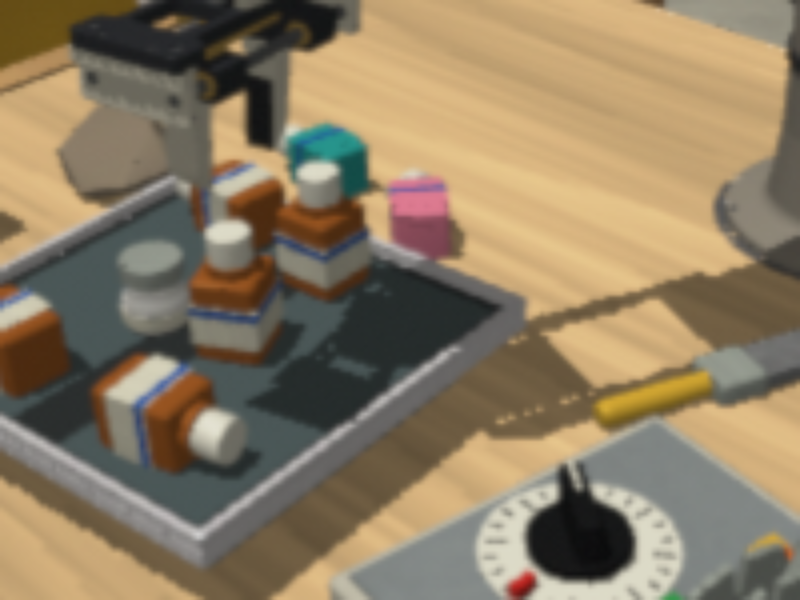

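```bash
python3 -m handwheel '{"translation":[[0.16,0.12,0],[0.16,0.12,0],[0.15,0.1,-0.1],[0,0,-0.1],[0,0,0],[0,0,0],[0,0,0],[0,0,0]],"twist":[-0.03,-0.02,0,0,0,0,0,0]}' 90
python3 - <<'E'
from h import *
np.set_printoptions(precision=1,suppress=True)
c=cap('wrist','w25.png')
E
```

```text
time: 56.05
tool_pos: [611.1, -71.2, 187.1]
tcp_rot: [3.09, -0.073, 0.193]
contact_force: [0.0, 0.1, 0.1]
grip_width: 59.4
```

View pics/w25.png

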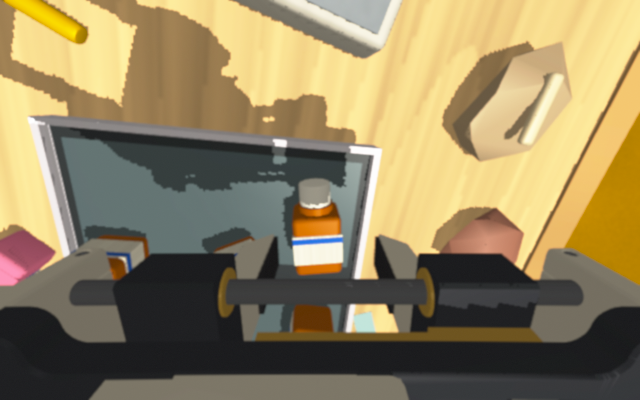

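```bash
python3 - <<'E'
from h import *
np.set_printoptions(precision=1,suppress=True)
c=capture('wrist')
for u,v,z in [(314,193,83),(314,181,83),(300,193,83),(330,193,83),(317,212,106),(318,264,106),(318,273,83)]: print(u,v,z,pix2z(c,u,v,z))
E
```

```text
314 193 83 [606.7 -71.2  83. ]
314 181 83 [604.6 -59.4  83. ]
300 193 83 [593.4 -73.5  83. ]
330 193 83 [622.  -68.7  83. ]
317 212 106 [610.4 -80.9 106. ]
318 264 106 [ 621.2 -134.6  106. ]
318 273 83 [ 627.  -160.5   83. ]
```

```bash
python3 -m handwheel '{"translation":[[-0.03,0.01,-0.2],[0,0,-0.2],[0,0,-0.15],[0,0,0],[0,0,0],[0,0,0],[0,0,0],[0,0,0]],"twist":[0,0,0,0,0,0,0,0]}' 90
```

```text
time: 57.15
tool_pos: [609.2, -70.4, 108.0]
tcp_rot: [3.086, -0.082, 0.193]
contact_force: [-1.2, -0.2, -0.4]
grip_width: 59.0
```

```bash
python3 -m handwheel '{"translation":[[-0.018,0,-0.09],[0,0,-0.08],[0,0,0],[0,0,0],[0,0,0],[0,0,0],[0,0,0],[0,0,0]],"twist":[0,0,0,0,0,0,0,0]}' 90
```

```text
time: 58.15
tool_pos: [606.2, -70.4, 80.8]
tcp_rot: [3.086, -0.082, 0.193]
contact_force: [-0.7, -0.1, 0.3]
grip_width: 58.5
```

```bash
python3 -m handwheel '{"translation":[[0,0,0],[0,0,0],[0,0,0],[0,0,0],[0,0,0],[0,0,0],[0,0,0],[0,0,0]],"twist":[0,0,0,0,0,0,0,0]}' 255
python3 -m handwheel '{"translation":[[0,0,0],[0,0,0],[0,0,0.05],[0,-0.02,0.05],[0,-0.03,0.05],[0,-0.03,0.04],[0,-0.02,0.03],[0,0,0]],"twist":[0,0,0,0,0,0,0,0]}' 173
python3 -c "
from h import *
c=cap('scene','s26.png'); im=c['img'][:,:,::-1]; cv2.imwrite('pics/s26c.png',cv2.resize(im[130:280,170:370],None,fx=4,fy=4))"
```

```text
time: 59.15
tool_pos: [606.4, -70.4, 81.0]
tcp_rot: [3.086, -0.082, 0.193]
contact_force: [-0.2, -0.4, 1.2]
grip_width: 28.8
time: 60.15
tool_pos: [606.4, -86.9, 116.9]
tcp_rot: [3.086, -0.083, 0.193]
contact_force: [-0.0, 0.9, 0.7]
grip_width: 29.4
```

View pics/s26c.png

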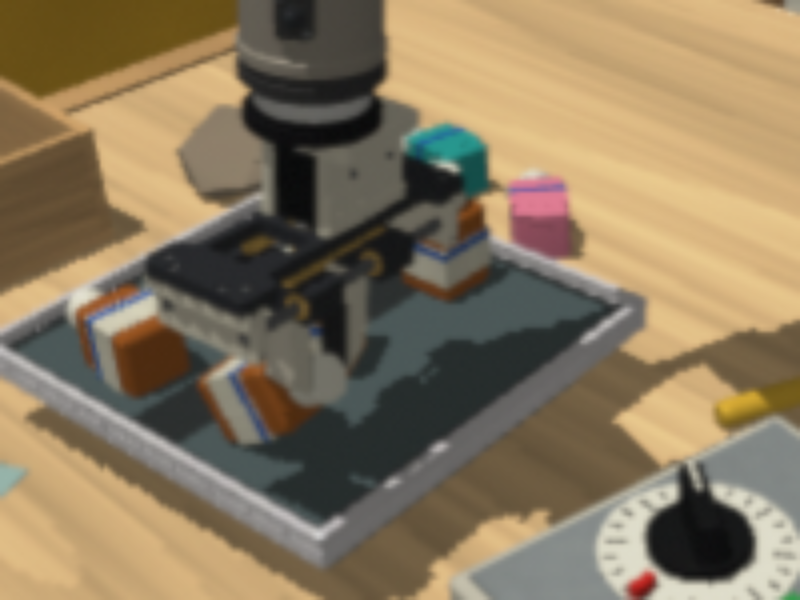

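```bash
python3 -m handwheel '{"translation":[[0,0,0.04],[0,-0.01,0.04],[0,-0.02,0.035],[0,-0.03,0.03],[0,0,0.02],[0,0,0.02],[0,0,0],[0,0,0]],"twist":[0,0,0,0,0,0,0,0]}' 173
python3 -c "
from h import *
c=cap('scene','s27.png'); im=c['img'][:,:,::-1]; cv2.imwrite('pics/s27c.png',cv2.resize(im[130:280,170:370],None,fx=4,fy=4))"
```

```text
time: 61.2
tool_pos: [606.1, -96.0, 146.0]
tcp_rot: [3.086, -0.082, 0.193]
contact_force: [0.5, 0.0, -0.5]
grip_width: 29.5
```

View pics/s27c.png

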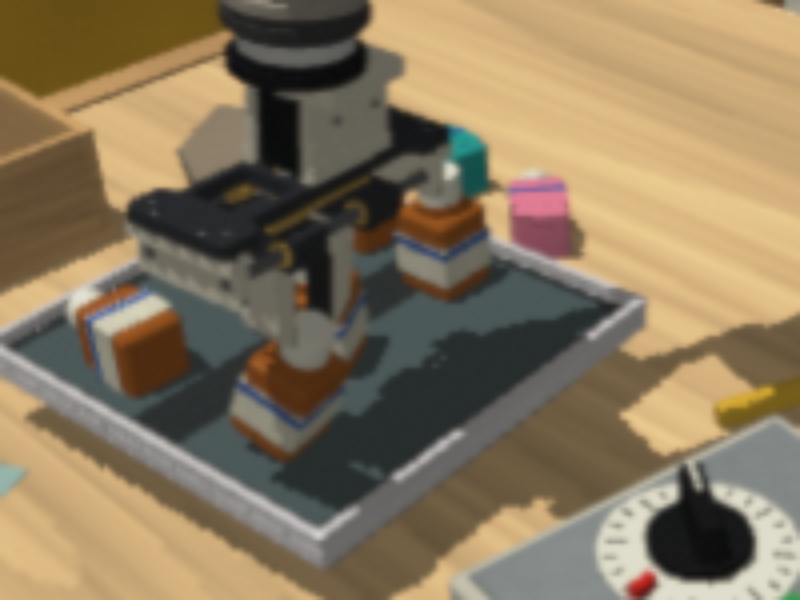

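Nearly upright (~20° tilt). Inward a little, then release.

```bash
python3 -m handwheel '{"translation":[[0,-0.05,0],[0,-0.05,0],[0,-0.03,0],[0,0,0],[0,0,0],[0,0,0],[0,0,0],[0,0,0]],"twist":[0,0,0,0,0,0,0,0]}' 173
python3 -m handwheel '{"translation":[[0,0,0],[0,0,0],[0,0,0],[0,0,0],[0,0,0.1],[0,0,0.2],[0,0,0.2],[0,0,0]],"twist":[0,0,0,0,0,0,0,0]}' 110
python3 -c "
from h import *
np.set_printoptions(precision=1,suppress=True)
c=cap('scene','s28.png'); im=c['img'][:,:,::-1]; cv2.imwrite('pics/s28c.png',cv2.resize(im[130:280,170:370],None,fx=4,fy=4))
c=cap('wrist','w28.png')
for n in ['scene','wrist']:
    c=capture(n)
    for l in ['bottle1','jar']:
        for r in spot_point(n,l): print(n,l,round(r['score'],2),towld(c,r['position']))"
```

```text
time: 62.25
tool_pos: [607.1, -117.1, 146.7]
tcp_rot: [3.085, -0.084, 0.193]
contact_force: [0.4, -0.5, 2.0]
grip_width: 29.3
time: 63.25
tool_pos: [606.2, -116.8, 225.9]
tcp_rot: [3.085, -0.083, 0.194]
contact_force: [0.3, -0.4, -0.7]
grip_width: 52.1
scene bottle1 0.94 [ 635.8 -220.8   82.7]
scene bottle1 0.93 [ 552.4 -168.2   58.3]
scene bottle1 0.91 [ 424.9 -180.7   59.8]
scene bottle1 0.85 [ 294.1 -216.2   24. ]
scene bottle1 0.66 [ 260.3 -331.2   19.6]
scene bottle1 0.61 [ 618.8 -112.5   60.6]
scene bottle1 0.56 [ 419.9 -246.    83.6]
scene jar 0.43 [ 532.4 -226.3   58.6]
wrist bottle1 0.92 [ 544.4 -168.4   59.2]
wrist bottle1 0.88 [ 421.3 -181.8   55.3]
wrist bottle1 0.82 [ 290.  -215.8   18.6]
wrist bottle1 0.77 [ 620.4 -119.8   59.9]
wrist bottle1 0.56 [ 421.  -247.    83.5]
wrist bottle1 0.54 [ 256.2 -333.4   21.7]
```

View pics/s28c.png

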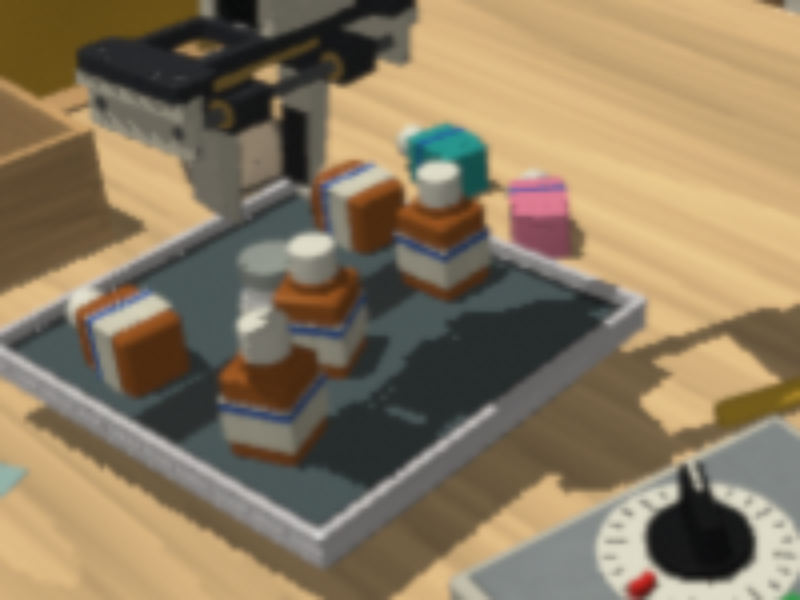

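```bash
python3 -m handwheel '{"translation":[[0,0,0.05],[0.02,-0.25,0],[0.02,-0.25,0],[0.02,-0.2,0],[0.02,-0.2,0],[0.02,-0.1,0],[0,-0.08,0],[0,0,0]],"twist":[0,-0.04,-0.04,-0.04,-0.04,0,0,0]}' 90
python3 - <<'E'
from h import *
np.set_printoptions(precision=1,suppress=True)
for n in ['wrist','scene','top']:
    c=cap(n,n+'29.png')
    for r in spot_point(n,'bottle1'): print(n,round(r['score'],2),towld(c,r['position']))
E
```

```text
time: 64.65
tool_pos: [620.1, -281.8, 230.6]
tcp_rot: [3.09, -0.077, -0.061]
contact_force: [-0.5, 0.4, 0.0]
grip_width: 59.4
wrist 0.86 [ 293.2 -216.7   19.8]
wrist 0.75 [ 621.  -120.6   60.8]
wrist 0.75 [ 259.  -333.9   20.2]
wrist 0.7 [ 634.1 -220.8   81.1]
wrist 0.62 [ 420.  -178.    55.6]
scene 0.86 [ 291.5 -213.8   19.4]
scene 0.79 [ 547.  -164.4   59.2]
scene 0.75 [ 416.3 -244.2   81.5]
scene 0.69 [ 424.9 -179.3   60.1]
scene 0.56 [ 635.  -220.3   82.1]
scene 0.55 [ 619.4 -111.2   63.4]
top 0.92 [ 620.1 -114.8   55.7]
top 0.7 [ 632.5 -219.8   83.1]
top 0.44 [506.1 282.1 176.3]
```

View pics/wrist29.png

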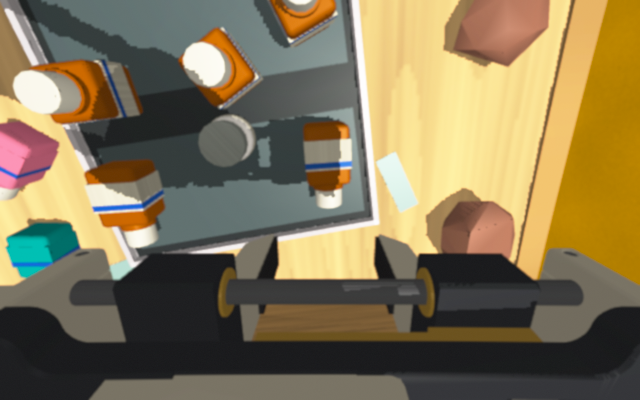

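View pics/top29.png

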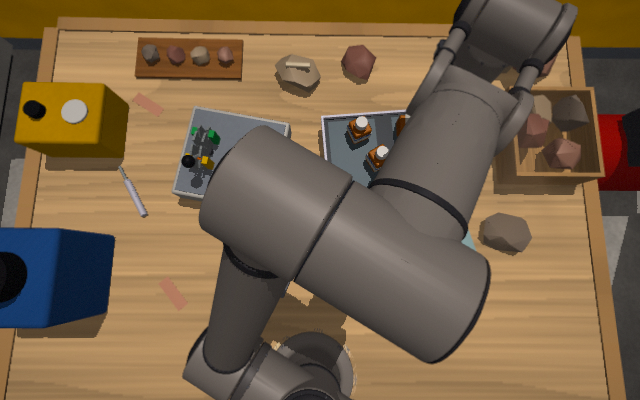

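```bash
python3 - <<'E'
from h import *
np.set_printoptions(precision=1,suppress=True)
c=capture('wrist')
for u,v,z in [(328,198,83),(328,207,83),(315,198,83),(342,198,83),(327,187,106),(327,124,106),(145,240,83)]: print(u,v,z,pix2z(c,u,v,z))
E
```

```text
328 198 83 [ 632.5 -302.5   83. ]
328 207 83 [ 631.9 -313.6   83. ]
315 198 83 [ 617.7 -301.2   83. ]
342 198 83 [ 648.6 -304.    83. ]
327 187 106 [ 630.8 -281.6  106. ]
327 124 106 [ 634.6 -218.4  106. ]
145 240 83 [ 421.5 -334.6   83. ]
```

```bash
python3 -m handwheel '{"translation":[[0.08,-0.12,0],[0,0,-0.2],[0,0,-0.2],[0,0,-0.2],[0,0,-0.2],[0,0,0],[0,0,0],[0,0,0]],"twist":[0,0,0,0,0,0,0,0]}' 90
```

```text
time: 66.0
tool_pos: [634.7, -297.6, 112.5]
tcp_rot: [3.087, -0.083, -0.056]
contact_force: [-0.3, -0.2, 0.5]
grip_width: 59.1
```

```bash
python3 -m handwheel '{"translation":[[-0.02,-0.02,-0.1],[0,0,-0.1],[0,0,0],[0,0,0],[0,0,0],[0,0,0],[0,0,0],[0,0,0]],"twist":[0,0,0,0,0,0,0,0]}' 90
```

```text
time: 67.0
tool_pos: [632.4, -301.4, 82.9]
tcp_rot: [3.085, -0.087, -0.056]
contact_force: [-0.2, -0.7, -0.3]
grip_width: 59.1
```

```bash
python3 -m handwheel '{"translation":[[0,0,-0.013],[0,0,0],[0,0,0],[0,0,0],[0,0,0],[0,0,0],[0,0,0],[0,0,0]],"twist":[0,0,0,0,0,0,0,0]}' 255
python3 -m handwheel '{"translation":[[0,0,0],[0,0,0],[0,0,0.05],[0,0.02,0.05],[0,0.03,0.05],[0,0.03,0.04],[0,0.02,0.03],[0,0,0]],"twist":[0,0,0,0,0,0,0,0]}' 173
python3 -c "
from h import *
c=cap('scene','s30.png'); im=c['img'][:,:,::-1]; cv2.imwrite('pics/s30c.png',cv2.resize(im[130:280,150:350],None,fx=4,fy=4))"
```

```text
time: 68.0
tool_pos: [632.4, -301.3, 80.9]
tcp_rot: [3.085, -0.087, -0.056]
contact_force: [-0.5, 0.2, -0.4]
grip_width: 28.9
time: 69.0
tool_pos: [632.4, -284.8, 116.8]
tcp_rot: [3.085, -0.087, -0.056]
contact_force: [-0.2, -0.2, -0.8]
grip_width: 29.4
```

View pics/s30c.png

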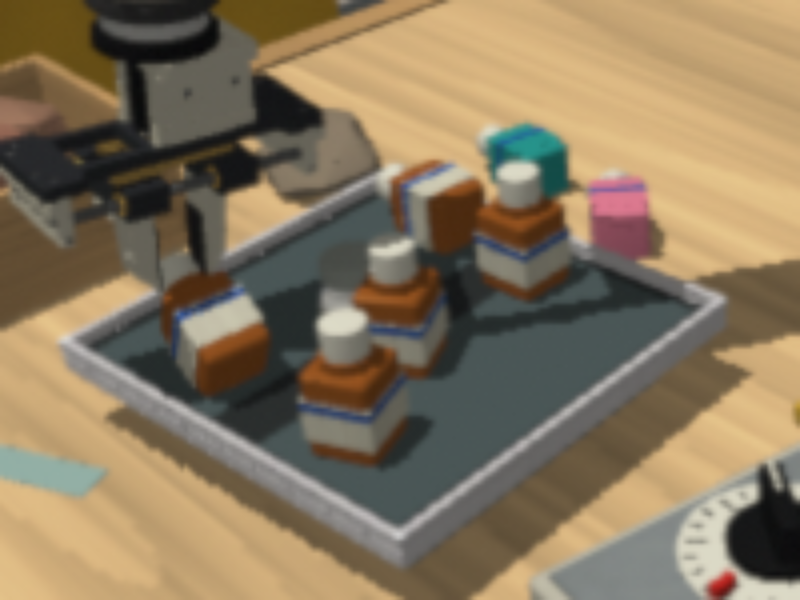

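Tilting as before. Continue.

```bash
python3 -m handwheel '{"translation":[[0,0,0.04],[0,0.01,0.04],[0,0.02,0.035],[0,0.03,0.03],[0,0,0.02],[0,0,0.02],[0,0,0],[0,0,0]],"twist":[0,0,0,0,0,0,0,0]}' 173
python3 -c "
from h import *
c=cap('scene','s31.png'); im=c['img'][:,:,::-1]; cv2.imwrite('pics/s31c.png',cv2.resize(im[130:280,150:350],None,fx=4,fy=4))"
```

```text
time: 70.05
tool_pos: [632.2, -275.5, 145.9]
tcp_rot: [3.085, -0.086, -0.056]
contact_force: [-0.6, -0.0, -0.6]
grip_width: 29.5
```

View pics/s31c.png

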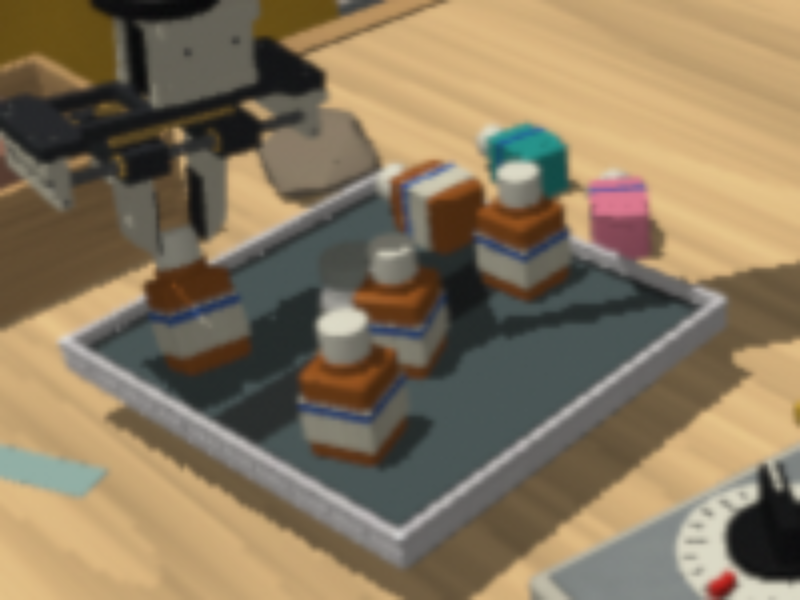

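```bash
python3 -m handwheel '{"translation":[[0,0.03,0],[0,0.03,0],[0,0,0],[0,0,0],[0,0,0],[0,0,0],[0,0,0],[0,0,0]],"twist":[0,0,0,0,0,0,0,0]}' 173
python3 -m handwheel '{"translation":[[0,0,0],[0,0,0],[0,0,0],[0,0,0],[0,0,0.1],[0,0,0.2],[0,0,0.25],[-0.1,-0.05,0]],"twist":[0,0,0,0,0,0,0,0.03]}' 110
python3 -m handwheel '{"translation":[[-0.2,-0.05,0],[-0.25,-0.05,0],[-0.25,-0.02,0],[-0.25,0,0],[-0.25,0,0],[-0.07,0,0],[0,0,0],[0,0,0]],"twist":[0,0,0,0,0,0,0,0]}' 90
python3 -c "
from h import *
c=cap('scene','s32.png'); im=c['img'][:,:,::-1]; cv2.imwrite('pics/s32c.png',cv2.resize(im[130:280,150:350],None,fx=4,fy=4)); cap('wrist','w32.png')"
```

```text
time: 71.1
tool_pos: [632.8, -266.2, 146.5]
tcp_rot: [3.084, -0.088, -0.056]
contact_force: [-0.5, 1.1, 1.2]
grip_width: 29.6
time: 72.1
tool_pos: [617.7, -273.1, 233.8]
tcp_rot: [3.084, -0.088, -0.007]
contact_force: [0.1, 0.0, -1.1]
grip_width: 52.3
time: 73.1
tool_pos: [424.0, -293.1, 243.7]
tcp_rot: [3.075, -0.1, -0.006]
contact_force: [-0.0, 0.2, 0.3]
grip_width: 59.4
```

View pics/s32c.png

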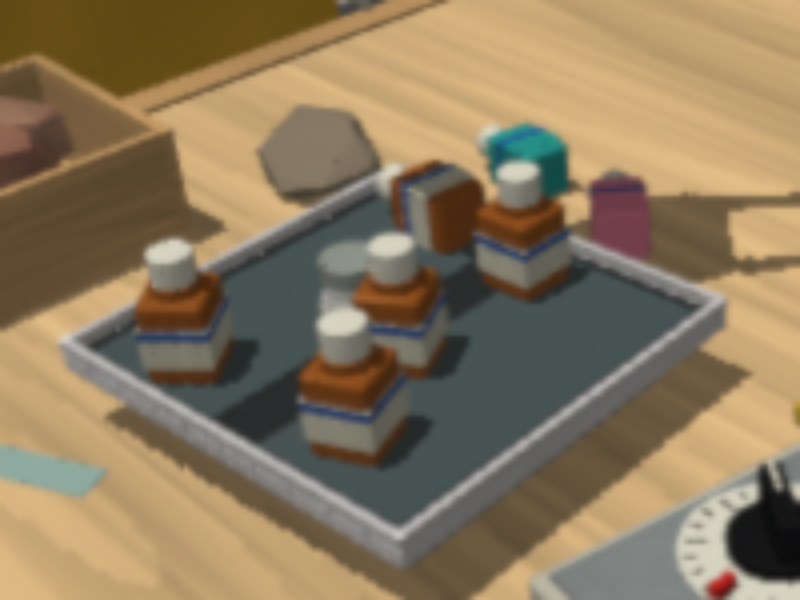

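View pics/w32.png

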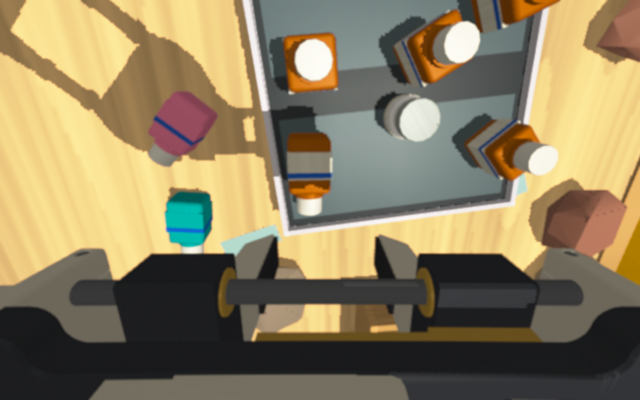

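```bash
python3 - <<'E'
from h import *
np.set_printoptions(precision=1,suppress=True)
c=capture('wrist')
for u,v,z in [(309,206,83),(309,214,83),(296,206,83),(323,206,83),(310,195,106),(308,135,106)]: print(u,v,z,pix2z(c,u,v,z))
M=c['world_from_camera'];print(get_obs()['joint_positions'])
E
```

```text
309 206 83 [ 418.9 -330.6   83. ]
309 214 83 [ 418.6 -341.1   83. ]
296 206 83 [ 403.4 -329.9   83. ]
323 206 83 [ 435.7 -331.4   83. ]
310 195 106 [ 419.6 -308.   106. ]
308 135 106 [ 419.4 -243.6  106. ]
[-0.8  0.2  1.6  0.   1.2 -0.8]
```

```bash
python3 -m handwheel '{"translation":[[-0.03,-0.22,0],[0,0,-0.2],[0,0,-0.2],[0,0,-0.2],[0,0,-0.2],[0,0,0],[0,0,0],[0,0,0]],"twist":[0,0,0,0,0,0,0,0]}' 90
```

```text
time: 74.25
tool_pos: [424.0, -327.3, 120.6]
tcp_rot: [3.074, -0.101, -0.001]
contact_force: [0.3, -0.1, 0.2]
grip_width: 59.5
```

```bash
python3 -m handwheel '{"translation":[[-0.03,0.01,-0.12],[0,0,-0.12],[0,0,0],[0,0,0],[0,0,0],[0,0,0],[0,0,0],[0,0,0]],"twist":[0,0,0,0,0,0,0,0]}' 90
```

```text
time: 75.25
tool_pos: [422.8, -329.0, 91.2]
tcp_rot: [3.064, -0.11, 0.001]
contact_force: [-0.2, 0.4, 0.1]
grip_width: 59.6
```

```bash
python3 -m handwheel '{"translation":[[-0.025,0.025,0],[0,0,-0.065],[0,0,0],[0,0,0],[0,0,0],[0,0,0],[0,0,0],[0,0,0]],"twist":[0,0,0,0,0,0,0,0]}' 90
```

```text
time: 76.25
tool_pos: [418.6, -324.9, 80.5]
tcp_rot: [3.064, -0.11, 0.001]
contact_force: [-0.2, 0.5, -0.3]
grip_width: 59.0
```

```bash
python3 -m handwheel '{"translation":[[0,0,0],[0,0,0],[0,0,0],[0,0,0],[0,0,0],[0,0,0],[0,0,0],[0,0,0]],"twist":[0,0,0,0,0,0,0,0]}' 255
python3 -m handwheel '{"translation":[[0,0,0],[0,0,0],[0,0,0.05],[0,0.02,0.05],[0,0.03,0.05],[0,0.03,0.04],[0,0.02,0.03],[0,0,0]],"twist":[0,0,0,0,0,0,0,0]}' 173
python3 -c "
from h import *
c=cap('scene','s33.png'); im=c['img'][:,:,::-1]; cv2.imwrite('pics/s33c.png',cv2.resize(im[100:250,180:380],None,fx=4,fy=4))"
```

```text
time: 77.25
tool_pos: [418.8, -325.0, 80.7]
tcp_rot: [3.064, -0.11, 0.001]
contact_force: [-0.2, 0.1, -0.2]
grip_width: 28.8
time: 78.25
tool_pos: [418.5, -308.3, 116.3]
tcp_rot: [3.064, -0.11, 0.001]
contact_force: [0.6, -0.3, 0.2]
grip_width: 29.6
```

View pics/s33c.png

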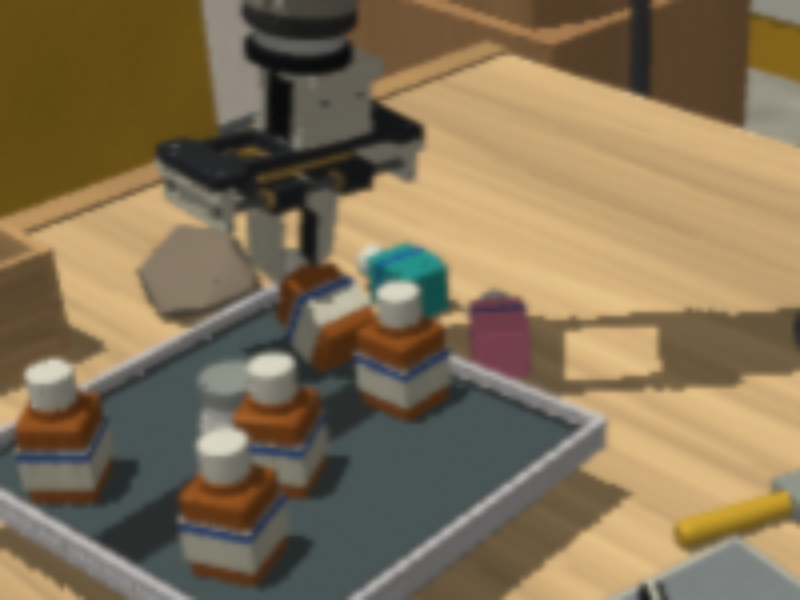

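```bash
python3 -m handwheel '{"translation":[[0,0,0.04],[0,0.01,0.04],[0,0.02,0.035],[0,0.03,0.03],[0,0,0.02],[0,0,0.02],[0,0,0],[0,0,0]],"twist":[0,0,0,0,0,0,0,0]}' 173
python3 -c "
from h import *
c=cap('scene','s34.png'); im=c['img'][:,:,::-1]; cv2.imwrite('pics/s34c.png',cv2.resize(im[100:250,180:380],None,fx=4,fy=4))"
```

```text
time: 79.3
tool_pos: [418.2, -298.8, 145.2]
tcp_rot: [3.065, -0.109, 0.001]
contact_force: [-0.4, -0.4, -0.6]
grip_width: 29.4
```

View pics/s34c.png

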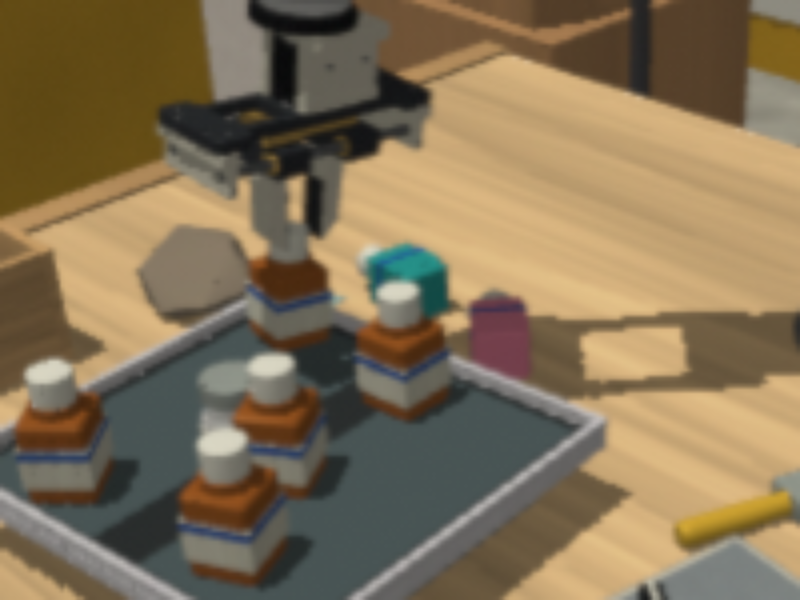

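```bash
python3 -m handwheel '{"translation":[[0,0,0],[0,0,0],[0,0,0],[0,0,0],[0,0,0.1],[0,0,0.2],[0,0,0.3],[0,0,0.1]],"twist":[0,0,0,0,0,0,0,0]}' 110
python3 -m handwheel '{"translation":[[0.1,0.4,0],[0.1,0.4,0],[0.1,0.4,0],[0.1,0.4,0],[0.1,0.4,0],[0.1,0.4,0],[0.1,0.4,0],[0.08,0.2,0]],"twist":[-0.05,-0.05,-0.05,-0.05,-0.05,-0.05,-0.05,-0.05]}' 60
python3 -c "
from h import *
np.set_printoptions(precision=3,suppress=True)
print(get_obs()['joint_positions'])
c=cap('scene','s35.png');cap('wrist','w35.png')"
```

```text
time: 80.35
tool_pos: [417.4, -298.2, 251.9]
tcp_rot: [3.067, -0.106, 0.0]
contact_force: [0.0, 0.1, -0.6]
grip_width: 52.2
time: 81.35
tool_pos: [534.8, 157.6, 255.0]
tcp_rot: [3.066, -0.116, -0.656]
contact_force: [-0.1, -1.0, 0.5]
grip_width: 70.2
[ 0.228  0.383  1.387 -0.141  1.359  0.918]
```

View pics/s35.png

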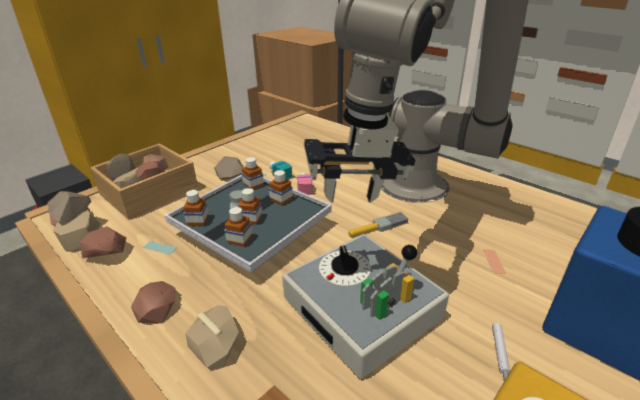

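View pics/w35.png

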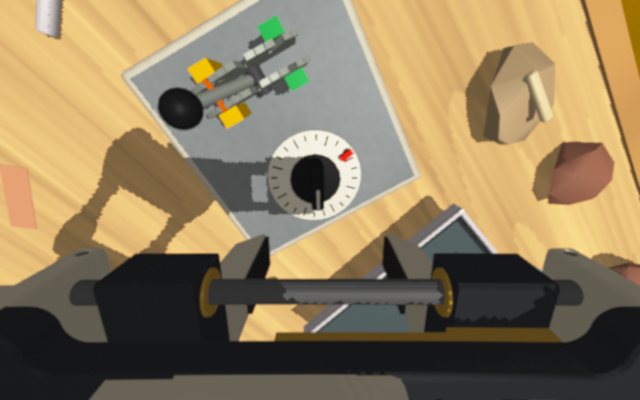

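```bash
python3 - <<'E'
from h import *
np.set_printoptions(precision=1,suppress=True)
im=cv2.imread('pics/w35.png')
cv2.imwrite('pics/w35c.png',cv2.resize(im[115:235,250:380],None,fx=5,fy=5,interpolation=cv2.INTER_CUBIC))
for n in ['wrist','scene']:
    c=capture(n)
    for l in ['dial_grip','dial_pointer','clip_mark']:
        for r in spot_point(n,l): print(n,l,round(r['score'],2),towld(c,r['position']))
E
```

```text
wrist dial_grip 0.86 [533.5 152.1 111.1]
wrist dial_pointer 0.79 [515.4 123.1  89.6]
wrist clip_mark 0.54 [572.2 151.8  91.9]
scene dial_grip 0.87 [535.4 152.5 110.9]
scene dial_pointer 0.93 [514.7 121.1  88.4]
scene dial_pointer 0.73 [ 618.4 -113.1   61.1]
scene clip_mark 0.55 [572.3 149.7  93.8]
scene clip_mark 0.42 [504.1 283.3 172.6]
scene clip_mark 0.42 [520.4 280.  143.5]
```

View pics/w35c.png

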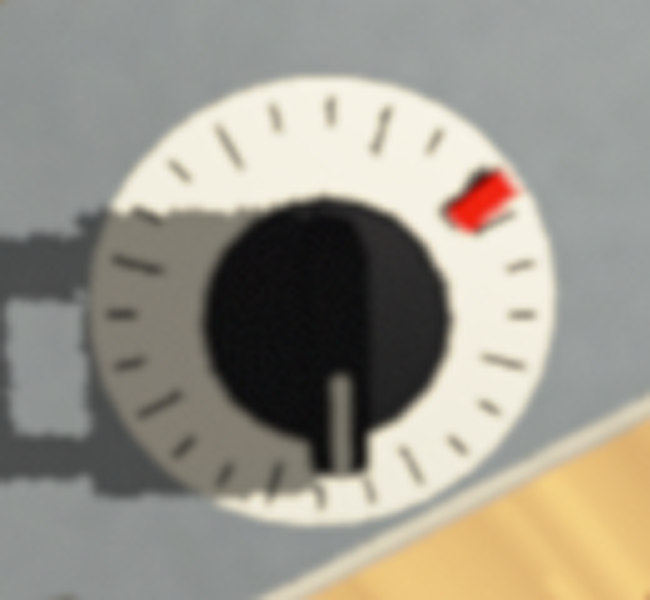

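```bash
python3 - <<'E'
from h import *
np.set_printoptions(precision=2,suppress=True)
c=capture('wrist'); im=c['img'].astype(int)
C=np.array([pix2z(c,250+u/5,115+v/5,81)[:2] for u,v in [(90,300),(555,300),(322,75),(322,525)]]);print(C)
cen=np.array([(C[0]+C[1])/2,(C[2]+C[3])/2]);print(cen)
# ring fit: bright pixels contour
g=c['img']; m=((g.min(2)>225)).astype(np.uint8); m[:115]=0;m[235:]=0;m[:,:265]=0;m[:,365:]=0
pts=[]
r=(im[:,:,0]>150)&(im[:,:,1]<70)&(im[:,:,2]<70); ys,xs=np.nonzero(r[115:235,250:380]); u,v=xs.mean()+250,ys.mean()+115
for z in (85,88): P=pix2z(c,u,v,z); print('clip',z,P)
ce=cen.mean(0)
P=pix2z(c,u,v,87)[:2]-ce; print('clip ang',np.degrees(np.arctan2(P[1],P[0])),np.hypot(*P))
a=pix2z(c,318,190.6,120)[:2];b=pix2z(c,318.6,208,120)[:2]; print('line',a,b,np.degrees(np.arctan2(*(b-a)[::-1])))
for z in (92,106,120):
    b=pix2z(c,318.6,208,z)[:2]-ce; print(z,np.hypot(*b),np.degrees(np.arctan2(b[1],b[0])))
E
```

```text
[[494.54 180.34]
 [580.57 108.74]
 [569.61 186.66]
 [499.16  98.49]]
[[537.55 144.54]
 [534.39 142.58]]
clip 85 [581.97 150.04  85.  ]
clip 88 [581.94 150.87  88.  ]
clip ang 8.698527358538666 46.513748548543575
line [533.67 140.36] [521.44 123.82] -126.48572114446809
92 36.96468752520461 -122.98712456723753
106 30.726481243079277 -124.33346227155322
120 24.51387010277518 -126.36385523909973
```

```bash
python3 - <<'E'
from h import *
np.set_printoptions(precision=2,suppress=True)
c=capture('top')
import os
C0=cv2.imread('pics/top0.png')
for (u,v,z,l) in [(445,303.5,81,'ring'),(448,215,88,'clip'),(443,303,92,'disc')]:
    print(l,pix2z(c,165+u/5,100+v/5,z))
for nm in ['wrist','scene']:
    c=capture(nm); g=c['img'].astype(int)
    # project ring for candidates
    best=[]
    m=(g.min(2)>150)&((g.max(2)-g.min(2))<45)
    cv2.imwrite(f'pics/m_{nm}.png',m.astype(np.uint8)*255)
c=capture('wrist')
img=c['img'][:,:,::-1].copy()
for cen in [(534.5,150),(536,143.5)]:
    for a in np.arange(0,360,6):
        p=proj(c,[cen[0]+58*np.cos(np.radians(a)),cen[1]+58*np.sin(np.radians(a)),81]); 
        cv2.circle(img,tuple(int(round(x)) for x in p),0,(0,255,0) if cen[1]==150 else (255,0,255),-1)
cv2.imwrite('pics/ov.png',cv2.resize(img[115:235,250:380],None,fx=5,fy=5,interpolation=cv2.INTER_NEAREST))
E
```

```text
ring [535.95 150.36  81.  ]
clip [580.67 149.38  88.  ]
disc [533.12 149.43  92.  ]
```

View pics/ov.png

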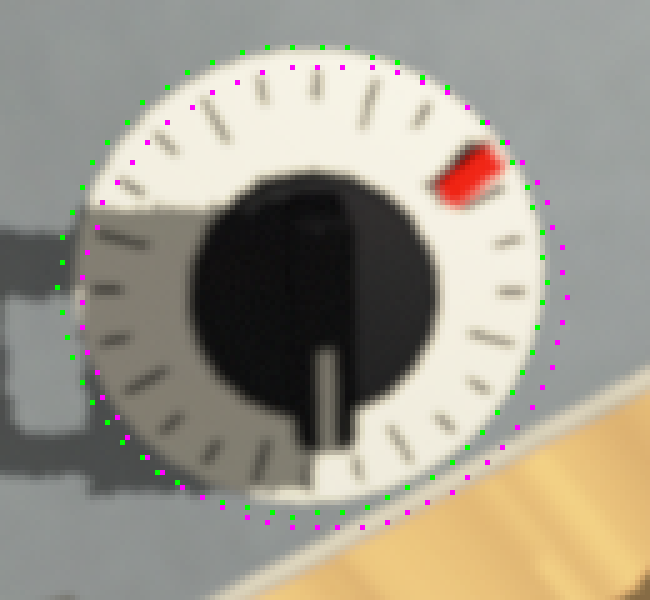

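```bash
python3 - <<'E'
from h import *
np.set_printoptions(precision=2,suppress=True)
c=capture('wrist'); im=c['img'].astype(int)
print(get_obs()['tool_pos'])
C=np.array([pix2z(c,250+u/5,115+v/5,81)[:2] for u,v in [(78,274),(545,274),(312,45),(312,503)]])
ce=(C[0]+C[1]+C[2]+C[3])/4;print((C[0]+C[1])/2,(C[2]+C[3])/2)
r=(im[:,:,0]>150)&(im[:,:,1]<70)&(im[:,:,2]<70); ys,xs=np.nonzero(r[115:235,250:380]); u,v=xs.mean()+250,ys.mean()+115
P=pix2z(c,u,v,86)[:2]; P-=ce; print(u,v,'clip ang',P+ce,np.degrees(np.arctan2(P[1],P[0])),np.hypot(*P))
a=pix2z(c,315,184.5,120)[:2];b=pix2z(c,315.6,204,120)[:2]; print('line',a,b,np.degrees(np.arctan2(*(b-a)[::-1])))
c=capture('top')
b=pix2z(c,165+475/5,100+312/5,120)[:2];a=pix2z(c,165+437/5,100+285/5,120)[:2]
print('top line',a,b,np.degrees(np.arctan2(*(b-a)[::-1])))
E
```

```text
[534.81 154.29 255.23]
[539.62 152.05] [536.61 149.89]
343.0 149.672131147541 clip ang [581.75 150.21] -0.9872458642637689 43.64766933082107
line [535.6  148.68] [522.   130.54] -126.8526595457126
top line [534.34 147.73] [520.93 128.73] -125.21633610962485
```

```bash
python3 -m handwheel '{"translation":[[0.008,-0.028,0],[0,0,-0.15],[0,0,-0.15],[0,0,-0.15],[0,0,-0.15],[0,0,-0.1],[0,0,0],[0,0,0]],"twist":[0.018,0,0,0,0,0,0,0]}' 130
```

```text
time: 83.2
tool_pos: [537.3, 148.9, 148.7]
tcp_rot: [3.067, -0.119, -0.62]
contact_force: [0.5, -0.2, -0.1]
grip_width: 45.1
```

```bash
python3 -m handwheel '{"translation":[[-0.008,0.007,-0.08],[0,0,-0.08],[0,0,-0.06],[0,0,0],[0,0,0],[0,0,0],[0,0,0],[0,0,0]],"twist":[-0.005,0,0,0,0,0,0,0]}' 130
python3 -c "
from h import *
c=cap('wrist','w36.png');c=cap('scene','s36.png'); im=c['img'][:,:,::-1]; cv2.imwrite('pics/s36c.png',cv2.resize(im[180:330,270:470],None,fx=4,fy=4))"
```

```text
time: 84.2
tool_pos: [537.1, 150.2, 115.3]
tcp_rot: [3.07, -0.121, -0.628]
contact_force: [0.7, -0.3, 0.3]
grip_width: 44.9
```

View pics/s36c.png

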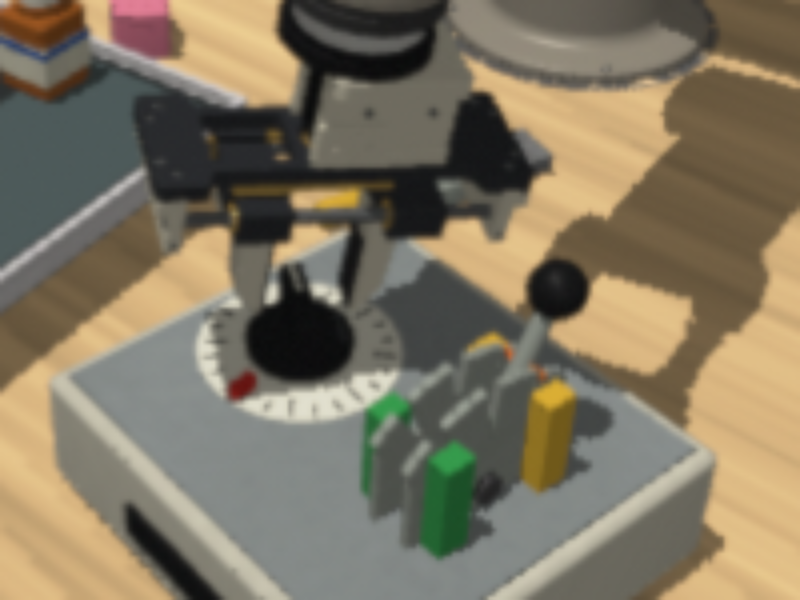

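View pics/w36.png

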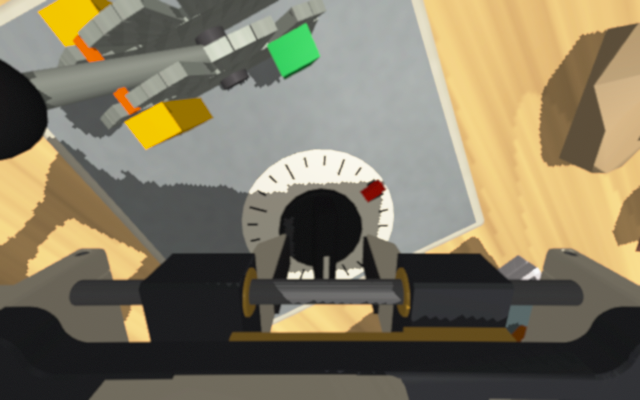

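```bash
python3 -m handwheel '{"translation":[[0,0,0],[0,0,0],[0,0,0],[0,0,0],[0,0,0],[0,0,0],[0,0,0],[0,0,0]],"twist":[0,0,0,0,0,0,0,0]}' 255
```

```text
time: 85.3
tool_pos: [536.9, 150.3, 115.2]
tcp_rot: [3.07, -0.121, -0.629]
contact_force: [0.3, 0.1, -0.2]
grip_width: 12.8
```

```bash
python3 -m handwheel '{"translation":[[0,0,0],[0,0,0],[0,0,0],[0,0,0],[0,0,0],[0,0,0],[0,0,0],[0,0,0]],"twist":[0.1,0.1,0.1,0.1,0.1,0.1,0,0]}' 255
```

```text
time: 86.3
tool_pos: [536.8, 150.6, 115.2]
tcp_rot: [3.07, -0.121, 0.34]
contact_force: [-0.5, 0.3, -0.0]
grip_width: 13.2
```

```bash
python3 -m handwheel '{"translation":[[0,0,0],[0,0,0],[0,0,0],[0,0,0],[0,0,0],[0,0,0],[0,0,0],[0,0,0]],"twist":[0.1,0.1,0.1,0.1,0.1,0.1,0,0]}' 255
python3 -c "
from h import *
c=cap('wrist','w37.png');c=cap('scene','s37.png'); im=c['img'][:,:,::-1]; cv2.imwrite('pics/s37c.png',cv2.resize(im[180:330,270:470],None,fx=4,fy=4))"
```

```text
time: 87.3
tool_pos: [536.5, 150.7, 115.2]
tcp_rot: [3.071, -0.119, 1.29]
contact_force: [-0.2, 0.4, 0.5]
grip_width: 12.9
```

View pics/s37c.png

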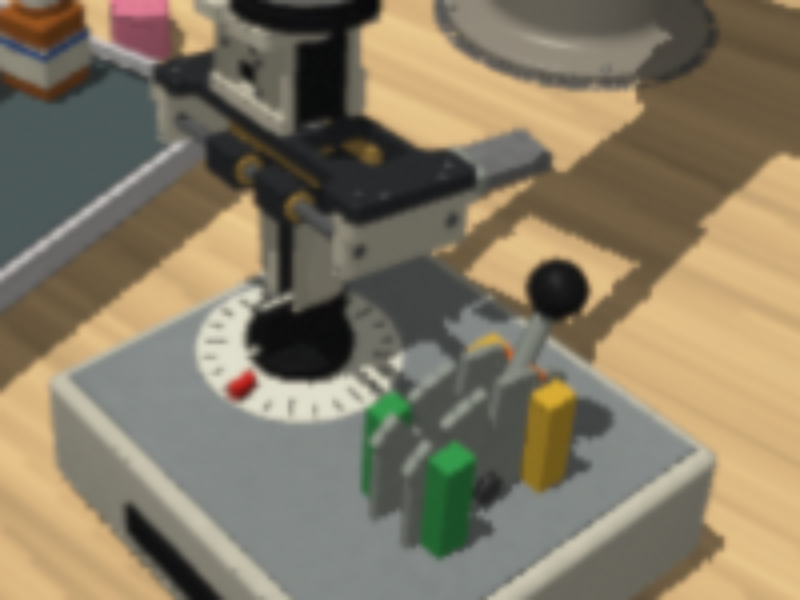

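```bash
python3 -m handwheel '{"translation":[[0,0,0],[0,0,0],[0,0,0],[0,0,0],[0,0,0],[0,0,0],[0,0,0],[0,0,0]],"twist":[0.08,0.08,0,0,0,0,0,0]}' 255
```

```text
time: 88.4
tool_pos: [536.4, 150.7, 115.2]
tcp_rot: [3.07, -0.117, 1.538]
contact_force: [-0.2, -0.5, -0.4]
grip_width: 13.2
```

Release, rise and check pointer against the clip.

```bash
python3 -m handwheel '{"translation":[[0,0,0],[0,0,0],[0,0,0],[0,0,0.1],[0,0,0.2],[0,0,0.2],[-0.1,0,0.1],[-0.2,0,0]],"twist":[0,0,0,0,0,0,0,0]}' 130
python3 -m handwheel '{"translation":[[-0.2,0,0],[-0.2,0,0],[-0.1,0,0],[0,0,0],[0,0,0],[0,0,0],[0,0,0],[0,0,0]],"twist":[0,0,0,0,0,0,0,0]}' 130
python3 -c "
from h import *
np.set_printoptions(precision=1,suppress=True)
c=cap('wrist','w38.png')
for n in ['wrist','scene','top']:
    c=cap(n,n+'38.png')
    for l in ['dial_grip','dial_pointer','clip_mark']:
        for r in spot_point(n,l): print(n,l,round(r['score'],2),towld(c,r['position']))"
```

```text
time: 89.4
tool_pos: [492.4, 150.5, 212.3]
tcp_rot: [3.066, -0.118, 1.538]
contact_force: [-0.9, -0.1, -0.3]
grip_width: 44.7
time: 90.4
tool_pos: [418.0, 150.5, 217.0]
tcp_rot: [3.058, -0.119, 1.538]
contact_force: [0.2, 0.1, 0.2]
grip_width: 45.2
wrist dial_grip 0.67 [534.6 152.6 108.2]
wrist dial_pointer 0.82 [570.  148.9  87.4]
scene dial_grip 0.69 [536.6 149.5 110.9]
scene dial_grip 0.34 [ 641.9 -266.7   59.6]
scene dial_pointer 0.56 [569.3 148.2  91.8]
scene clip_mark 0.52 [569.5 153.4  96.3]
```

View pics/w38.png

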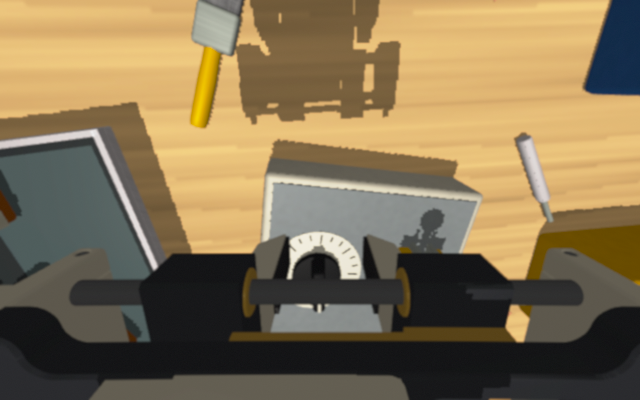

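View pics/top38.png

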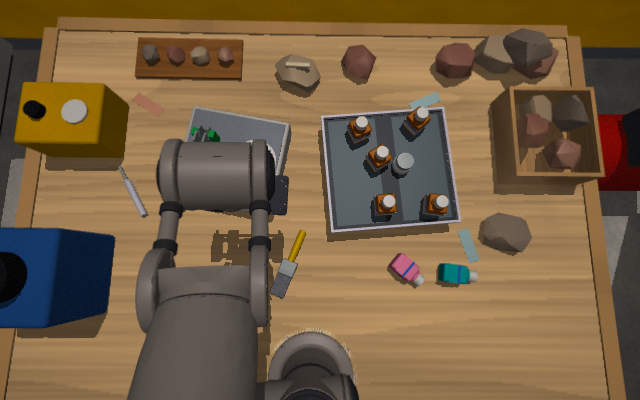

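```bash
python3 -c "
import cv2
im=cv2.imread('pics/scene38.png'); cv2.imwrite('pics/s38c.png',cv2.resize(im[230:300,300:400],None,fx=8,fy=8,interpolation=cv2.INTER_CUBIC))"
```

View pics/s38c.png

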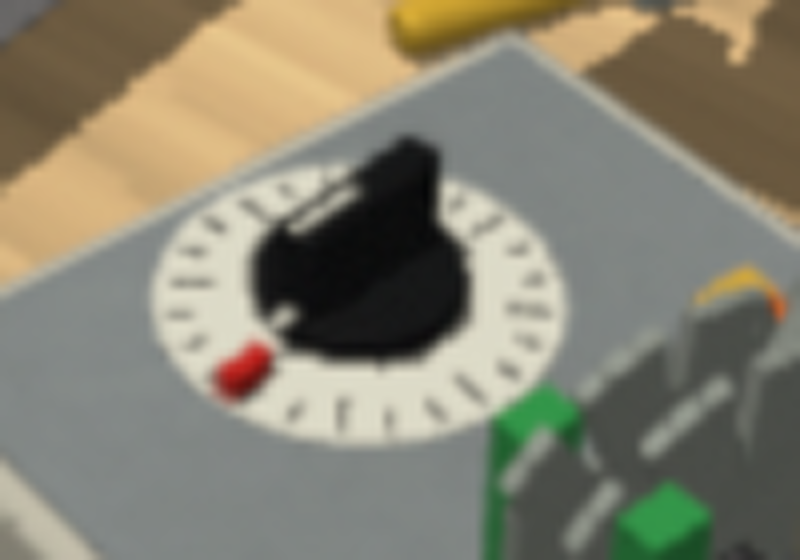

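```bash
python3 - <<'E'
from h import *
np.set_printoptions(precision=2,suppress=True)
c=capture('scene'); print(np.abs(c['img'][:,:,::-1].astype(int)-cv2.imread('pics/scene38.png')).mean())
f=lambda x,y,z: pix2z(c,300+x/8,230+y/8,z)[:2]
E=[f(150,303,81),f(568,303,81),f(359,163,81),f(359,443,81)]
ce1=np.mean(E,0); print('ring',(E[0]+E[1])/2,(E[2]+E[3])/2)
p=f(285,318,92); q=f(243,370,86); t1=f(295,230,120);t2=f(358,190,120)
print(p,q,'topline ang',np.degrees(np.arctan2(*(t1-t2)[::-1])))
for ce in [ce1,np.array([536.2,150])]:
    print(ce,[ (np.degrees(np.arctan2(*(x-ce)[::-1])),np.hypot(*(x-ce))) for x in (p,q)])
# edge-of-clip
for x,y in [(262,350),(225,390)]: print(f(x,y,88))
E
```

```text
0.3714544270833333
ring [540.18 155.42] [537.81 153.49]
[567.1  152.37] [584.43 153.02] topline ang -4.574893338708067
[538.99 154.45] [(np.float64(-4.237520267503386), np.float64(28.18190634818423)), (np.float64(-1.8037585326393197), np.float64(45.459852469476644))]
[536.2 150. ] [(np.float64(4.390617034306402), np.float64(30.990684924772967)), (np.float64(3.587564291571742), np.float64(48.32690271665088))]
[577.07 153.12]
[594.66 155.93]
```

```bash
python3 -m handwheel '{"translation":[[0,0,0.15],[0.1,0,0.1],[0.25,0,0],[0.3,0,0],[0.3,0,0],[0.2,0,0],[0,0,0],[0,0,0]],"twist":[0,0,0,0,0,0,0,0]}' 130
python3 -c "
from h import *
np.set_printoptions(precision=1,suppress=True)
c=cap('wrist','w39.png')
for l in ['dial_grip','dial_pointer','clip_mark']:
        for r in spot_point('wrist',l): print(l,round(r['score'],2),towld(c,r['position']))"
```

```text
time: 92.1
tool_pos: [594.0, 150.5, 255.2]
tcp_rot: [3.058, -0.119, 1.538]
contact_force: [0.2, 0.3, -1.1]
grip_width: 45.1
dial_grip 0.75 [534.5 152.  110.5]
dial_grip 0.47 [523.8 281.9 142.8]
dial_pointer 0.71 [568.2 149.6  91.2]
clip_mark 0.64 [572.3 151.9  91.3]
```

View pics/w39.png

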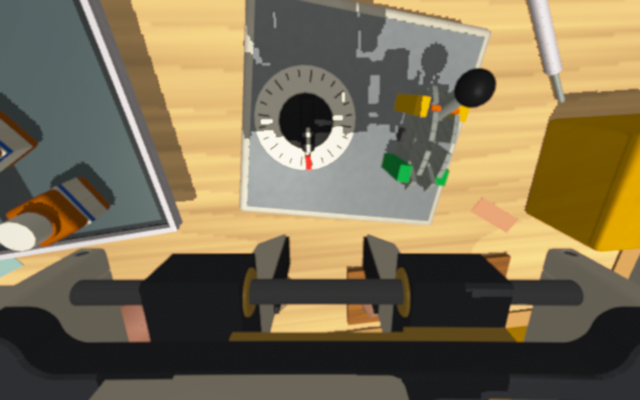

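```bash
python3 - <<'E'
from h import *
c=capture('wrist')
cv2.imwrite('pics/w40.png',c['img'][:,:,::-1])
im=c['img'][:,:,::-1]
cv2.imwrite('pics/w40c.png',cv2.resize(im[60:175,250:365],None,fx=5,fy=5,interpolation=cv2.INTER_CUBIC))
E
```

```text
(no output)
```

View pics/w40c.png

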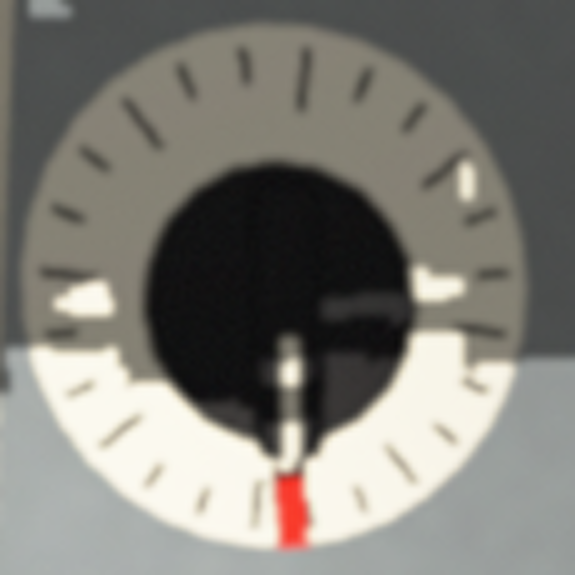

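```bash
python3 - <<'E'
from h import *
np.set_printoptions(precision=2,suppress=True)
c=capture('wrist'); im=c['img'].astype(int)
f=lambda x,y,z: pix2z(c,250+x/5,60+y/5,z)[:2]
E=[f(22,285,81),f(526,285,81),f(273.5,22,81),f(273.5,548,81)]
ce=(E[0]+E[1])/4+(E[2]+E[3])/4; print('ring',(E[0]+E[1])/2,(E[2]+E[3])/2)
D=[f(147,300,92),f(410,300,92)];print('disc',(D[0]+D[1])/2)
r=(im[:,:,0]>180)&(im[:,:,1]<90)&(im[:,:,2]<90); ys,xs=np.nonzero(r[60:180,250:365]); u,v=xs.mean()+250,ys.mean()+60
q=pix2z(c,u,v,87)[:2]; p=f(291,455,92)
for n,x in (('p',p),('q',q)): print(n,x,np.degrees(np.arctan2(*(x-ce)[::-1])),np.hypot(*(x-ce)))
t=f(290,350,120);t2=f(291,400,118);print(t,t2)
# predicted pixels of pointer line at angle a
for ang in (-6,-4,-2,0,2):
    a=np.radians(ang);print(ang,[((proj(c,[ce[0]+r*np.cos(a),ce[1]+r*np.sin(a),z])-[250,60])*5) for r,z in ((15,120),(27,120),(34,92),(46,87))])
E
```

```text
ring [533.05 150.39] [536.92 148.88]
disc [534.9  149.83]
p [568.52 150.26] 1.0653194650244693 33.546337943554434
q [580.9  149.52] -0.14014902657298944 45.92000678858637
[541.18 149.93] [551.4  149.66]
-6 [array([283.25, 394.78]), array([280.61, 454.04]), array([272.44, 457.31]), array([269.19, 504.02])]
-4 [array([285.86, 394.86]), array([285.24, 454.17]), array([277.75, 457.46]), array([276.17, 504.17])]
-2 [array([288.47, 394.86]), array([289.86, 454.13]), array([283.05, 457.42]), array([283.14, 504.09])]
0 [array([291.07, 394.76]), array([294.47, 453.94]), array([288.34, 457.19]), array([290.1 , 503.78])]
2 [array([293.67, 394.57]), array([299.08, 453.59]), array([293.62, 456.79]), array([297.03, 503.22])]
```

```bash
python3 -m handwheel '{"translation":[[-0.2,0,0],[-0.25,0.1,0],[-0.25,0.22,0],[-0.15,0.25,0],[-0.1,0.25,0],[0,0.13,0],[0,0,0],[0,0,0]],"twist":[-0.04,-0.05,0,0,0,0,0,0]}' 255
```

```text
time: 93.4
tool_pos: [445.0, 295.6, 258.3]
tcp_rot: [3.052, -0.121, 1.393]
contact_force: [-0.2, 0.2, 0.4]
grip_width: 0.4
```

```bash
python3 -m handwheel '{"translation":[[0,0,-0.12],[0,0,-0.12],[0,0,-0.12],[0,0,-0.12],[0,0,0],[0,0,0],[0,0,0],[0,0,0]],"twist":[0,0,0,0,0,0,0,0]}' 255
python3 -c "
from h import *
print(get_obs()['tool_pos'])
c=cap('scene','s41.png'); im=c['img'][:,:,::-1]; cv2.imwrite('pics/s41c.png',cv2.resize(im[180:330,270:470],None,fx=4,fy=4))"
```

```text
time: 94.4
tool_pos: [448.0, 289.9, 187.4]
tcp_rot: [3.048, -0.123, 1.385]
contact_force: [0.8, -0.4, -0.4]
grip_width: 0.3
[448.04189268 289.94832638 187.4267337 ]
```

View pics/s41c.png

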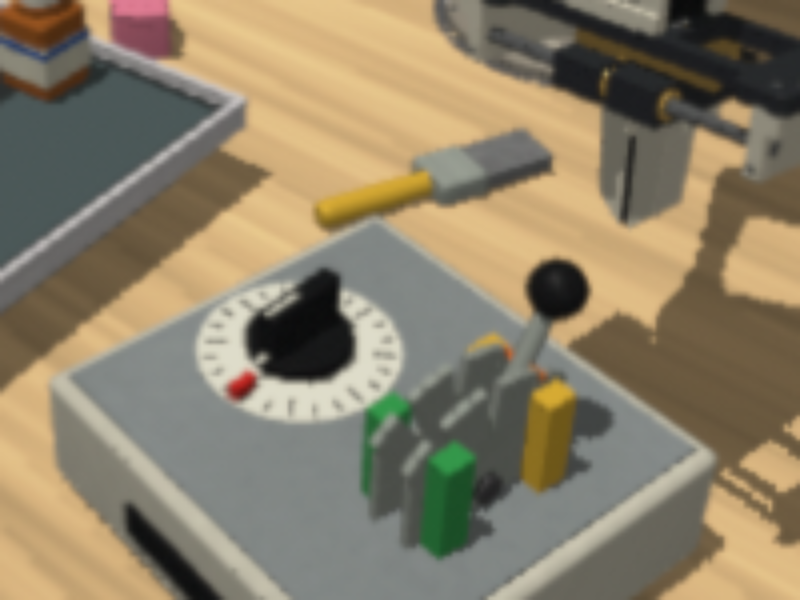

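```bash
python3 -m handwheel '{"translation":[[0.06,0.012,-0.02],[0.1,-0.017,0],[0.1,-0.017,0],[0.1,-0.017,0],[0.1,-0.017,0],[0.1,-0.017,0],[0.1,-0.017,0],[0,0,0]],"twist":[0,0,0,0,0,0,0,0]}' 255
python3 -c "
from h import *
print(get_obs()['tool_pos'])
c=cap('scene','s42.png'); im=c['img'][:,:,::-1]; cv2.imwrite('pics/s42c.png',cv2.resize(im[180:330,270:470],None,fx=4,fy=4))"
```

```text
time: 95.45
tool_pos: [555.0, 277.0, 201.8]
tcp_rot: [3.036, -0.134, 1.388]
contact_force: [-1.7, 0.6, 3.6]
grip_width: 0.4
[555.03337488 277.00102126 201.83900599]
```

View pics/s42c.png

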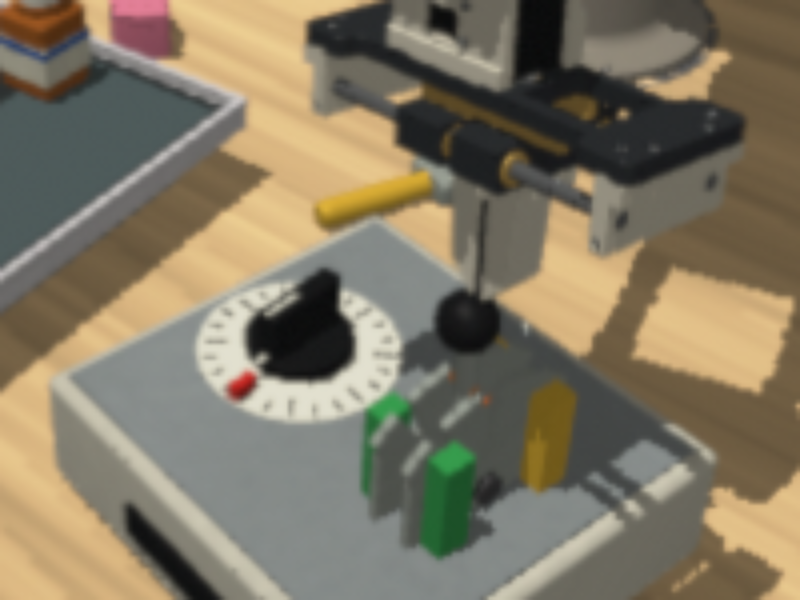

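```bash
python3 -m handwheel '{"translation":[[-0.03,0,0],[0,0,-0.06],[0,0,-0.06],[0,0,0],[0,0,0],[0,0,0],[0,0,0],[0,0,0]],"twist":[0,0,0,0,0,0,0,0]}' 255
python3 -c "
from h import *
np.set_printoptions(precision=1,suppress=True)
print(get_obs()['tool_pos'])
c=cap('scene','s43.png'); im=c['img'][:,:,::-1]; cv2.imwrite('pics/s43c.png',cv2.resize(im[180:330,270:470],None,fx=4,fy=4))
for r in spot_point('scene','lever_ball'): print(round(r['score'],2),towld(c,r['position']))"
```

```text
time: 96.5
tool_pos: [558.8, 278.0, 201.9]
tcp_rot: [2.998, -0.146, 1.395]
contact_force: [-1.6, -1.3, 8.6]
grip_width: 0.5
[558.8 278.  201.9]
0.55 [567.9 270.9 187.7]
```

View pics/s43c.png

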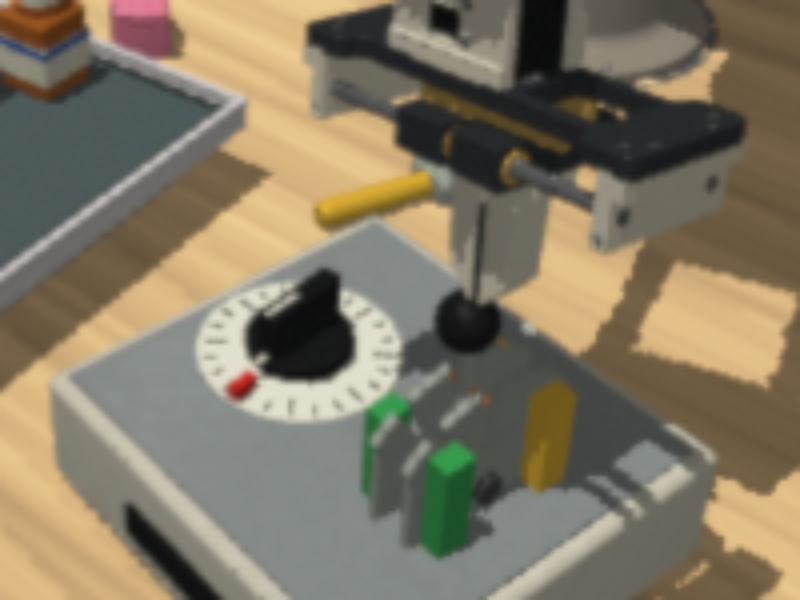

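```bash
python3 -m handwheel '{"translation":[[-0.03,0,0.1],[0,0,0.2],[0,0,0.15],[0,0,0],[0,0,0],[0,0,0],[0,0,0],[0,0,0]],"twist":[0,0,0,0,0,0,0,0]}' 0
python3 -c "
from h import *
np.set_printoptions(precision=1,suppress=True)
o=get_obs();print(o['tool_pos'],o['joint_positions'],o['contact_force'])
for n in ['scene','wrist']:
    c=cap(n,n+'44.png')
    for r in spot_point(n,'lever_ball'): print(n,round(r['score'],2),towld(c,r['position']))
    for r in spot_point(n,'lever_pointer'): print(n,round(r['score'],2),towld(c,r['position']))
im=cv2.imread('pics/scene44.png'); cv2.imwrite('pics/s44c.png',cv2.resize(im[180:330,270:470],None,fx=4,fy=4))"
```

```text
time: 97.6
tool_pos: [549.8, 277.3, 263.9]
tcp_rot: [3.012, -0.138, 1.394]
contact_force: [0.7, -0.1, 0.1]
grip_width: 75.7
[549.8 277.3 263.9] [ 0.3  0.4  1.4  0.1  1.2 -1.1] [ 0.7 -0.1  0.1]
scene 0.8 [557.2 274.3 188.9]
scene 0.8 [558.8 271.3 151. ]
scene 0.55 [ 527.3 -195.3   -0.6]
wrist 0.68 [558.8 277.5 192.7]
wrist 0.65 [560.9 274.6 151.3]
```

View pics/s44c.png

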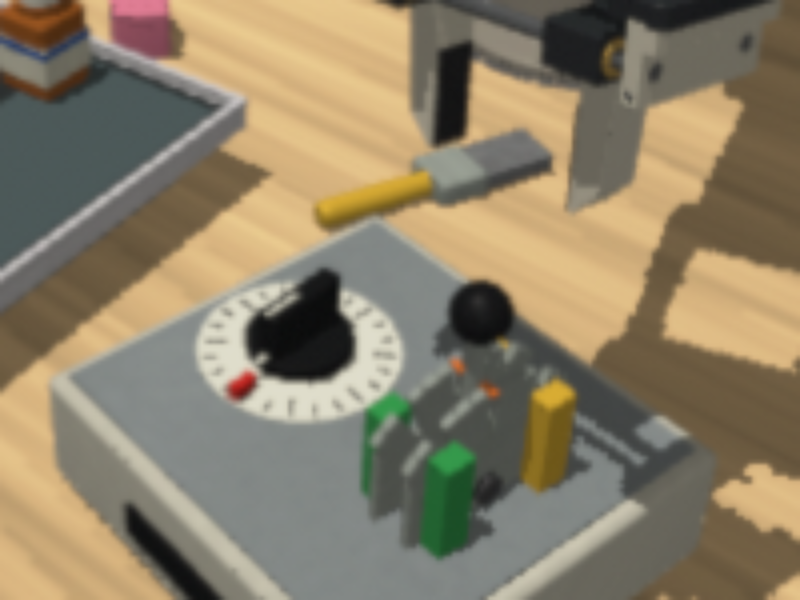

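View pics/wrist44.png

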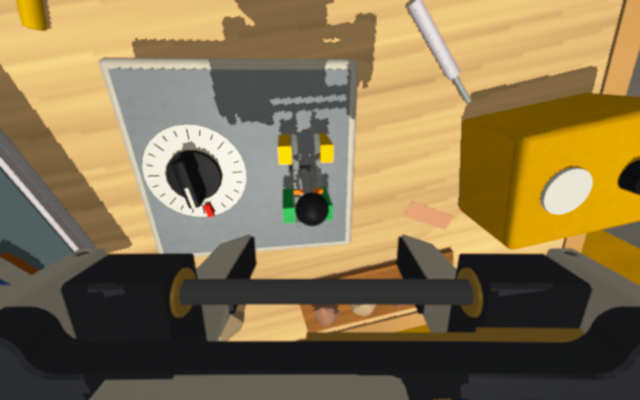

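```bash
python3 - <<'E'
from h import *
c=capture('wrist'); im=c['img'][:,:,::-1].copy()
z=cv2.resize(im[115:225,135:255],None,fx=5,fy=5,interpolation=cv2.INTER_CUBIC)
def P(x,y,zz): return tuple(int(round(t)) for t in (proj(c,[x,y,zz])-[135,115])*5)
ce=(536,150)
for a in np.arange(0,360,10):
    cv2.circle(z,P(ce[0]+56*np.cos(np.radians(a)),ce[1]+56*np.sin(np.radians(a)),81),1,(0,255,0),-1)
for ang,col in ((-10,(255,0,0)),(0,(0,255,0))):
    a=np.radians(ang)
    for r,zz in ((27,120),(34,92),(46,86)): cv2.circle(z,P(ce[0]+r*np.cos(a),ce[1]+r*np.sin(a),zz),3,col,-1)
cv2.imwrite('pics/w45c.png',z)
E
```

```text
(no output)
```

View pics/w45c.png

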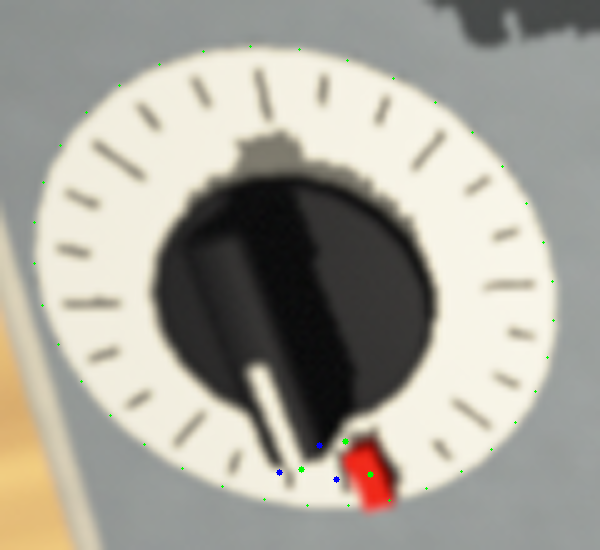

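```bash
python3 -m handwheel '{"translation":[[0.045,-0.015,0],[0,0,-0.12],[0,0,-0.12],[0,0,-0.12],[0,0,0],[0,0,0],[0,0,0],[0,0,0]],"twist":[0,0,0,0,0,0,0,0]}' 90
```

```text
time: 98.95
tool_pos: [560.6, 274.5, 212.3]
tcp_rot: [3.006, -0.141, 1.394]
contact_force: [0.4, 0.5, 0.4]
grip_width: 59.1
```

```bash
python3 -m handwheel '{"translation":[[-0.02,0,-0.08],[0,0,-0.08],[0,0,0],[0,0,0],[0,0,0],[0,0,0],[0,0,0],[0,0,0]],"twist":[0,0,0,0,0,0,0,0]}' 90
python3 -c "
from h import *
print(get_obs()['tool_pos'])
cap('wrist','w46.png')
c=cap('scene','s46.png'); im=c['img'][:,:,::-1]; cv2.imwrite('pics/s46c.png',cv2.resize(im[180:330,270:470],None,fx=4,fy=4))"
```

```text
time: 99.95
tool_pos: [557.5, 274.6, 187.3]
tcp_rot: [3.005, -0.142, 1.394]
contact_force: [0.4, 0.5, 0.4]
grip_width: 59.5
[557.46438134 274.61658725 187.26072941]
```

View pics/s46c.png

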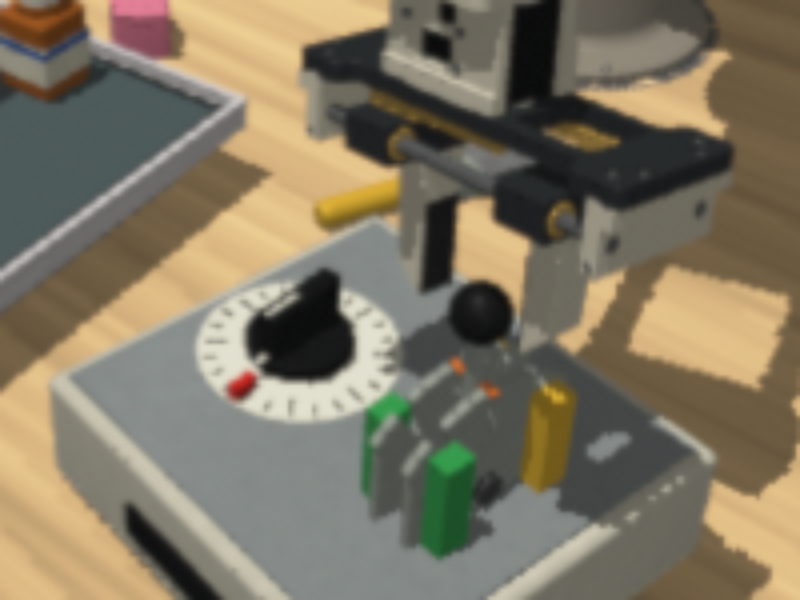

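```bash
python3 - <<'E'
from h import *
from scipy.spatial.transform import Rotation as R
o=get_obs(); Rm=R.from_euler('xyz',o['tcp_rot']).as_matrix(); t=o['tool_pos']
print(Rm.round(3))
c=capture('scene'); im=c['img'][:,:,::-1]
z=cv2.resize(im[180:330,270:470],None,fx=4,fy=4)
for s in (-1,1):
    for dy in (-9.5,9.5):
        for dz in (0,22):
            p=t+Rm@np.array([s*30,dy,dz]); q=(proj(c,p)-[270,180])*4
            cv2.circle(z,tuple(int(v) for v in q),4,(0,0,255) if dz else (0,255,0),-1)
for b in ([558,274,190],):
    q=(proj(c,b)-[270,180])*4; cv2.circle(z,tuple(int(v) for v in q),4,(255,255,0),-1)
cv2.imwrite('pics/s47c.png',z)
E
```

```text
[[ 0.174  0.972  0.159]
 [ 0.975 -0.193  0.114]
 [ 0.141  0.135 -0.981]]
```

View pics/s47c.png

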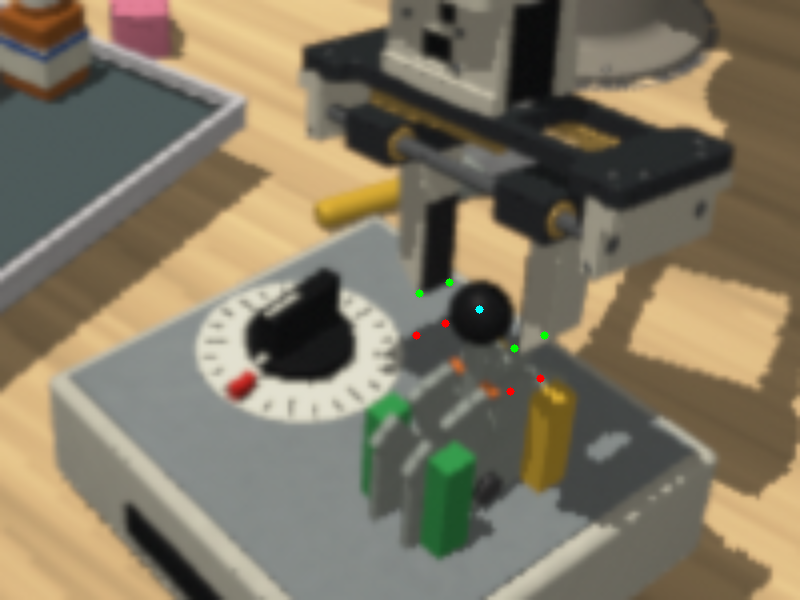

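```bash
python3 -m handwheel '{"translation":[[0,0,-0.06],[0,0,-0.05],[0,0,0],[0,0,0],[0,0,0],[0,0,0],[0,0,0],[0,0,0]],"twist":[0,0,0,0,0,0,0,0]}' 90
python3 -c "
from h import *
print(get_obs()['tool_pos'])
c=cap('scene','s48.png'); im=c['img'][:,:,::-1]; cv2.imwrite('pics/s48c.png',cv2.resize(im[180:330,270:470],None,fx=4,fy=4))"
```

```text
time: 101.1
tool_pos: [557.4, 274.6, 169.4]
tcp_rot: [3.005, -0.141, 1.394]
contact_force: [-0.4, -0.1, -0.3]
grip_width: 59.6
[557.38054295 274.5947202  169.42612802]
```

View pics/s48c.png

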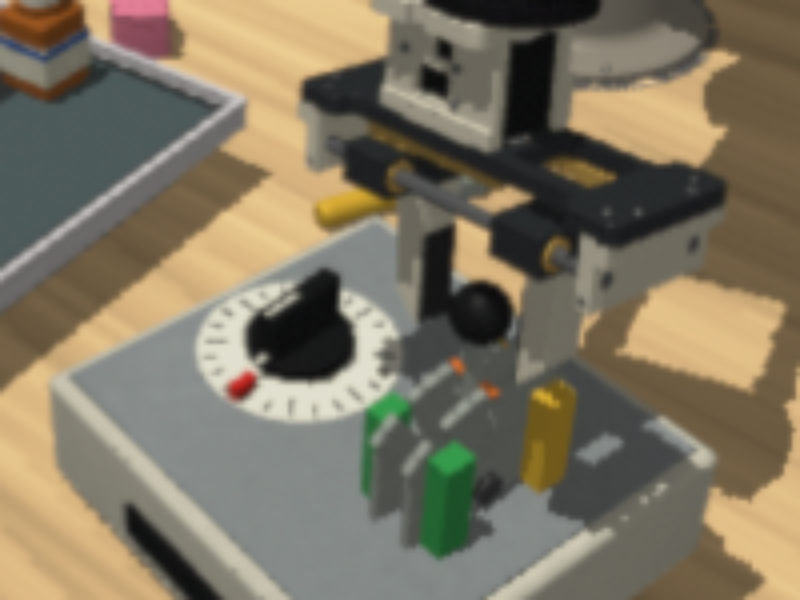

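```bash
python3 -m handwheel '{"translation":[[0,0,0],[0,0,0],[0,0,0],[0,0,0],[0,0,0],[0,0,0],[0,0,0],[0,0,0]],"twist":[0,0,0,0,0,0,0,0]}' 255
```

```text
time: 102.15
tool_pos: [557.8, 276.5, 169.8]
tcp_rot: [3.004, -0.145, 1.395]
contact_force: [1.0, 1.3, 0.1]
grip_width: 28.4
```

```bash
python3 -m handwheel '{"translation":[[0.1,-0.017,-0.007],[0.1,-0.017,-0.02],[0.095,-0.017,-0.03],[0.075,-0.012,-0.03],[0,0,0],[0,0,0],[0,0,0],[0,0,0]],"twist":[0,0,0,0,0,0,0,0]}' 255
python3 -c "
from h import *
np.set_printoptions(precision=1,suppress=True)
c=cap('scene','s49.png'); im=c['img'][:,:,::-1]; cv2.imwrite('pics/s49c.png',cv2.resize(im[180:330,270:470],None,fx=4,fy=4))
for l in ['lever_ball','lever_pointer','green_notch']:
  for r in spot_point('scene',l): print(l,round(r['score'],2),towld(c,r['position']))"
```

```text
time: 103.15
tool_pos: [613.0, 266.7, 155.4]
tcp_rot: [3.011, -0.143, 1.395]
contact_force: [-3.8, 1.4, 1.3]
grip_width: 28.6
lever_ball 0.74 [611.5 264.7 173.8]
lever_pointer 0.54 [593.6 265.2 146.6]
green_notch 0.65 [594.5 269.  144.7]
```

View pics/s49c.png

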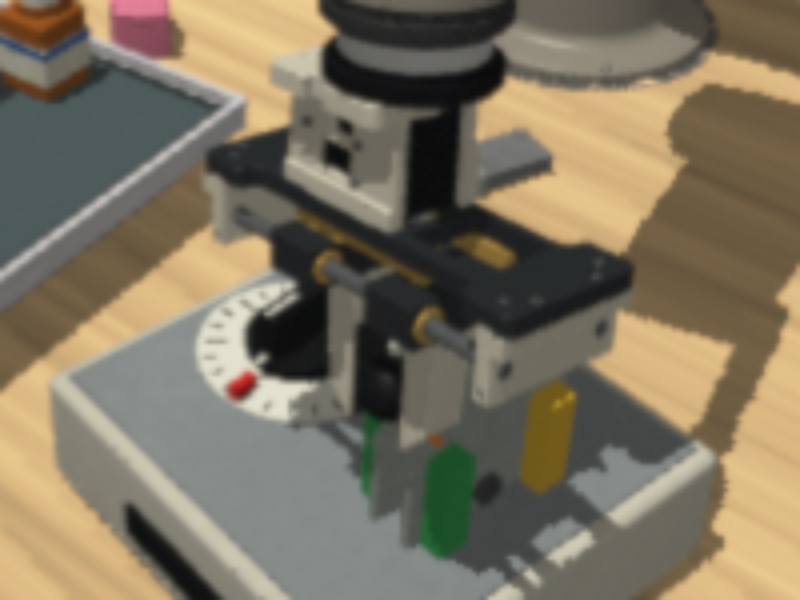

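In the green notch. Release, rise away, and check everything.

```bash
python3 -m handwheel '{"translation":[[0,0,0],[0,0,0],[0,0,0],[0,0,0],[0,0,0.1],[0,0,0.2],[0,0,0.2],[0,0,0.2]],"twist":[0,0,0,0,0,0,0,0]}' 60
python3 -m handwheel '{"translation":[[-0.2,0.1,0],[-0.3,0.2,0],[-0.3,0.2,0],[-0.3,0.2,0],[-0.2,0.2,0],[-0.1,0.2,0],[0,0,0],[0,0,0]],"twist":[0,0,0,0,0,0,0,0]}' 60
python3 - <<'E'
from h import *
np.set_printoptions(precision=1,suppress=True)
for n in ['scene','top']:
    c=cap(n,n+'50.png')
    for l in ['lever_ball','lever_pointer','green_notch','dial_pointer','clip_mark','bottle1','jar']:
        for r in spot_point(n,l): print(n,l,round(r['score'],2),towld(c,r['position']))
im=cv2.imread('pics/scene50.png'); cv2.imwrite('pics/s50c.png',cv2.resize(im[130:340,150:450],None,fx=2.6,fy=2.6))
im=cv2.imread('pics/top50.png'); cv2.imwrite('pics/t50c.png',cv2.resize(im[95:245,160:470],None,fx=2.5,fy=2.5,interpolation=cv2.INTER_CUBIC))
cv2.imwrite('pics/t50d.png',cv2.resize(im[105:215,170:295],None,fx=5,fy=5,interpolation=cv2.INTER_CUBIC))
E
```

```text
time: 104.35
tool_pos: [614.2, 265.6, 263.9]
tcp_rot: [3.009, -0.142, 1.394]
contact_force: [0.3, 0.6, 0.2]
grip_width: 70.3
time: 105.35
tool_pos: [400.8, 434.6, 278.4]
tcp_rot: [2.992, -0.155, 1.394]
contact_force: [-0.3, 0.6, 0.1]
grip_width: 70.1
scene lever_ball 0.68 [610.1 264.8 176.1]
scene lever_pointer 0.56 [589.3 265.6 145.7]
scene green_notch 0.69 [591.2 269.1 143.4]
scene green_notch 0.47 [ 547.3 -165.9   58.3]
scene dial_pointer 0.67 [569.1 146.   87.6]
scene clip_mark 0.6 [572.2 152.6  93.8]
scene clip_mark 0.28 [593.  262.8 143. ]
scene bottle1 0.84 [ 549.8 -167.1   58.8]
scene bottle1 0.76 [ 419.5 -302.2   56.8]
scene bottle1 0.74 [ 618.3 -111.3   60.6]
scene bottle1 0.64 [ 643.7 -267.9   58.9]
scene bottle1 0.6 [ 295.1 -217.    22.8]
scene bottle1 0.52 [ 260.5 -331.7   21.9]
scene jar 0.52 [ 529.5 -229.7   58.8]
top lever_ball 0.64 [608.8 264.2 174.2]
top lever_ball 0.27 [589.9 264.7 141.5]
top lever_pointer 0.68 [593.5 270.4 137.4]
top green_notch 0.7 [588.3 266.8 140.8]
top dial_pointer 0.9 [568.4 151.9  92.8]
top clip_mark 0.53 [566.5 153.2  93.1]
top bottle1 0.97 [ 544.2 -169.9   60. ]
top bottle1 0.75 [ 423.7 -298.6   56. ]
top bottle1 0.71 [ 425.3 -176.7   61.3]
top bottle1 0.58 [ 645.7 -263.5   58.7]
top bottle1 0.58 [ 620.6 -114.8   56.7]
top bottle1 0.55 [ 291.8 -214.4   26.6]
top bottle1 0.55 [ 259.2 -333.3   22.2]
top bottle1 0.47 [566.  151.4  95.3]
top bottle1 0.4 [550.1 210.9   0.1]
top jar 0.94 [ 532.9 -232.5   58.4]
top jar 0.46 [535.5 146.2 115.9]
top jar 0.29 [567.3 150.2  94.1]
```

View pics/s50c.png

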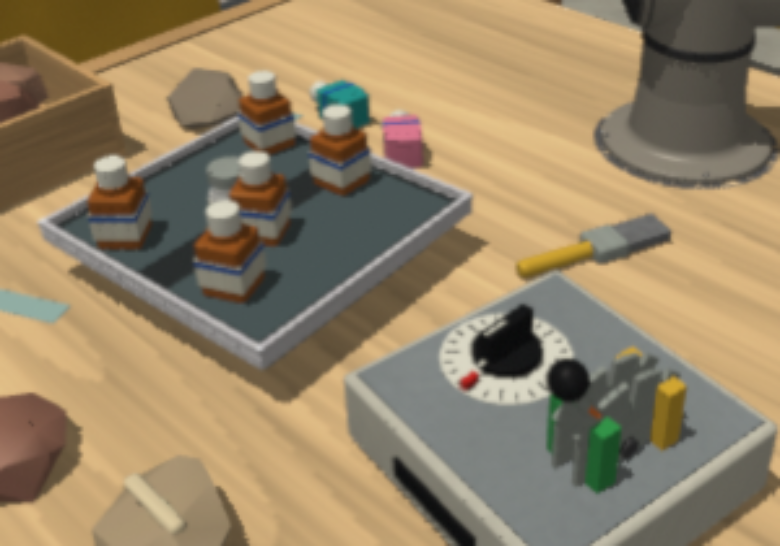

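View pics/t50d.png

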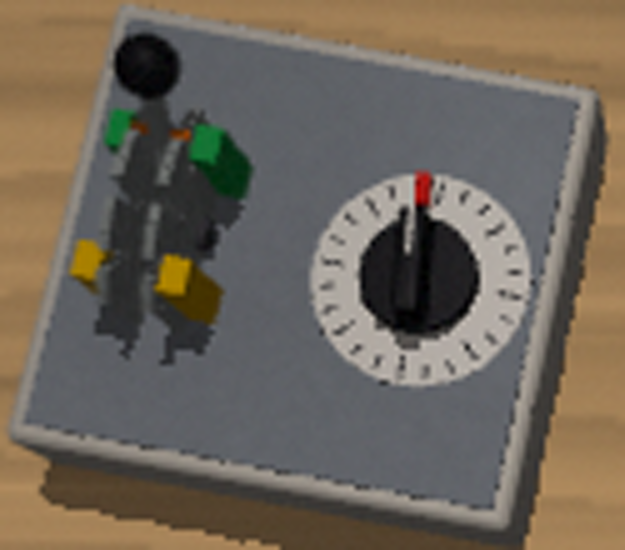

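View pics/t50c.png

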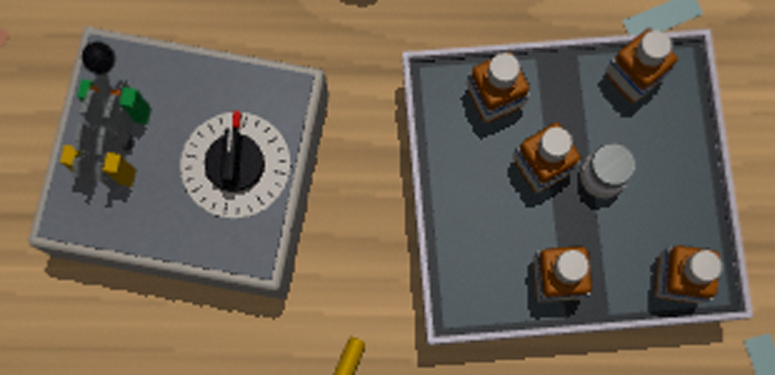

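```bash
python3 -c "
from plant import *
print(close_job())"
```

```text
the job is handed in; nothing more can be done
None
```

The job is finished and handed in at about 106 s of robot time. All five bottles and the jar stand upright on the platform, the dial is at the red clip, and the lever is in the green notch.

**What I did, in order:**
1. I threw the lever from neutral into the yellow notch.
2. I stood the five bottles up one at a time. I gripped each cap lightly so the bottle swung upright as I raised it, while its base stayed on the platform.
3. I turned the dial about 124°, to the clip.
4. I threw the lever into the green notch.

**Last checks:**
- **Bottles and jar:** both final pictures show all five bottles and the jar upright inside the rim.
- **Lever:** the ball was at about (609, 265, 175) mm and the pointer within a few mm of the green notch.
- **Dial:** the pointer is within about 1–3° of the clip. The cameras disagreed slightly: the top and wrist views read it as aligned to about 2°, the scene view about 2.5° short.

**What went wrong or disagreed:**
- The ball slipped out of the gripper at the end of the throw to yellow, but the pictures showed the lever seated there.
- The first bottle dropped back onto its side once, and I stood it up again.
- My first try at pushing the lever to green rode over the ball and left the lever in neutral, so I gripped the ball and threw it from there.
- The middle bottle ended 4–5 cm from where I set it down, still upright.
- The fingertips sat about 25 mm higher than the stated geometry, and the tool tilted to about 10° by the end, so I worked around both.

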